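# Snap the end caps into a test grip with the hand pusher

## Task

Fit every loose end cap on the bench into a bore of the grip body, one to a bore, any bore: first set it loosely in the bore, then press it straight down with the pusher from the tool rack, never with the gripper itself, until it snaps fully home with its flange flat on the block. When all the caps are home, stand the pusher upright in the cell of the rack it came from; leave the other tools and the things lying around as they are.

Things in the scene. Friction and masses are not known exactly. Their poses are not given: they have to be found in the camera images.
- grip_body: Dark steel grip body, fixed block 212 x 150 x 45 mm high (x, y, z), six round bores in its top face (three by two, 62 mm apart), a steel stub on its two long sides. Origin: centre of its underside, z up. Each bore is 36 mm wide, 22 mm deep; 3 mm below its mouth four spring-loaded brass balls stand out of the wall, 28 mm apart across the bore.
- bore0 (a point): Centre of the mouth of one bore, on the block's top face, 45 mm above the bench. A cap set loosely in it rests on the balls, its origin about 4 mm below this point; pressed down with about 10 to 15 N its bead snaps past the balls and it is home: flange flat on the block, origin 14 mm below this point.
- bore1 (a point): Centre of the mouth of one bore, on the block's top face, 45 mm above the bench. A cap set loosely in it rests on the balls, its origin about 4 mm below this point; pressed down with about 10 to 15 N its bead snaps past the balls and it is home: flange flat on the block, origin 14 mm below this point.
- bore2 (a point): Centre of the mouth of one bore, on the block's top face, 45 mm above the bench. A cap set loosely in it rests on the balls, its origin about 4 mm below this point; pressed down with about 10 to 15 N its bead snaps past the balls and it is home: flange flat on the block, origin 14 mm below this point.
- bore3 (a point): Centre of the mouth of one bore, on the block's top face, 45 mm above the bench. A cap set loosely in it rests on the balls, its origin about 4 mm below this point; pressed down with about 10 to 15 N its bead snaps past the balls and it is home: flange flat on the block, origin 14 mm below this point.
- bore4 (a point): Centre of the mouth of one bore, on the block's top face, 45 mm above the bench. A cap set loosely in it rests on the balls, its origin about 4 mm below this point; pressed down with about 10 to 15 N its bead snaps past the balls and it is home: flange flat on the block, origin 14 mm below this point.
- bore5 (a point): Centre of the mouth of one bore, on the block's top face, 45 mm above the bench. A cap set loosely in it rests on the balls, its origin about 4 mm below this point; pressed down with about 10 to 15 N its bead snaps past the balls and it is home: flange flat on the block, origin 14 mm below this point.
- cap0: Snap-in end cap, 34 mm tall, 45 g (may be absent), standing upright. From its origin (centre of underside) up: grey plug 26 mm wide at the bottom, flaring to a 34 mm bead 6.5 to 8 mm up, then a 27 mm neck; aluminium flange 46 mm wide at 14 to 18 mm; grip boss 16 mm wide at 18 to 34 mm. Fits any bore at any yaw.
- cap1: Snap-in end cap, 34 mm tall, 45 g (may be absent), standing upright. From its origin (centre of underside) up: grey plug 26 mm wide at the bottom, flaring to a 34 mm bead 6.5 to 8 mm up, then a 27 mm neck; aluminium flange 46 mm wide at 14 to 18 mm; grip boss 16 mm wide at 18 to 34 mm. Fits any bore at any yaw.
- cap2: Snap-in end cap, 34 mm tall, 45 g (may be absent), standing upright. From its origin (centre of underside) up: grey plug 26 mm wide at the bottom, flaring to a 34 mm bead 6.5 to 8 mm up, then a 27 mm neck; aluminium flange 46 mm wide at 14 to 18 mm; grip boss 16 mm wide at 18 to 34 mm. Fits any bore at any yaw.
- cap3: Snap-in end cap, 34 mm tall, 45 g (may be absent), standing upright. From its origin (centre of underside) up: grey plug 26 mm wide at the bottom, flaring to a 34 mm bead 6.5 to 8 mm up, then a 27 mm neck; aluminium flange 46 mm wide at 14 to 18 mm; grip boss 16 mm wide at 18 to 34 mm. Fits any bore at any yaw.
- cap4: Snap-in end cap, 34 mm tall, 45 g (may be absent), standing upright. From its origin (centre of underside) up: grey plug 26 mm wide at the bottom, flaring to a 34 mm bead 6.5 to 8 mm up, then a 27 mm neck; aluminium flange 46 mm wide at 14 to 18 mm; grip boss 16 mm wide at 18 to 34 mm. Fits any bore at any yaw.
- cap5: Snap-in end cap, 34 mm tall, 45 g (may be absent), standing upright. From its origin (centre of underside) up: grey plug 26 mm wide at the bottom, flaring to a 34 mm bead 6.5 to 8 mm up, then a 27 mm neck; aluminium flange 46 mm wide at 14 to 18 mm; grip boss 16 mm wide at 18 to 34 mm. Fits any bore at any yaw.
- pusher: Hand pusher, 130 mm tall, 160 g, the tallest thing in the rack, standing upright. From its origin (centre of its flat white foot) upwards: round shank 20 mm wide, collar 30 mm wide from 70 to 75 mm up (the fingers can bear down on it), black round handle 20 mm wide from 75 to 130 mm up. z points up its axis.
- rack: Fixed aluminium tool rack, base 110 x 150 mm. Origin: centre of its underside. Two rows of square cells run along its y axis, at x = -30 and +30 mm; cells at y = -48, -16, 16, 48 mm, 28 mm wide inside, floor 9 mm and wall tops 42 mm above the bench. The pusher stands in a cell of the x = -30 row, neighbours 32 mm off along y: fingers fit beside it only along x, across the row.
- tool0: Another steel tool standing in the rack, about 90 mm tall, up to 20 mm wide, with a pointed head. Origin: centre of its foot. Not to be disturbed.
- tool1: Another steel tool standing in the rack, about 90 mm tall, up to 20 mm wide, with a ball head. Origin: centre of its foot. Not to be disturbed.
- tool2: Another steel tool standing in the rack, about 90 mm tall, up to 20 mm wide, with a flat round head. Origin: centre of its foot. Not to be disturbed.
- tool3: Another steel tool standing in the rack, about 90 mm tall, up to 20 mm wide, with a square head. Origin: centre of its foot. Not to be disturbed.
- tool4: Another steel tool standing in the rack, about 90 mm tall, up to 20 mm wide, with a cross-cylinder head. Origin: centre of its foot. Not to be disturbed.
- jar: Small jar, 32 mm wide, 36 mm tall, 150 g, standing among the caps. Origin: centre of its underside. Not to be disturbed.
- specimen0: Flat dog-bone test piece, 145 x 20 x 5 mm, lying on the bench. Origin: centre of its underside, length along x. Not to be disturbed.
- specimen1: Flat dog-bone test piece, 145 x 20 x 5 mm, lying on the bench. Origin: centre of its underside, length along x. Not to be disturbed.
- wrench: Small open-ended wrench, 150 mm long, lying on the bench beyond the grip body. Not to be disturbed.
Mind the look-alikes: they are no part of the job. What is shaped like the cap5 but orange or red is not meant.

How it is judged:
On the way:
1. the pusher has been lifted clear of the rack (height (world z) of pusher above 0.06 m), for 0.1 s.
At the end, for the whole second after the job is handed in: Every cap present is in a bore (within 5 mm of its centre), upright within 0.1 rad, its underside at least 11.5 mm below the bore's mouth (14 mm is fully home), and still; the pusher stands still and upright in its own cell, within 20 mm of its starting point and 0.1 rad of vertical (((horizontal distance between cap0 and bore0 below 0.005 m and z of cap0 in the frame of bore0 below -0.0115 m) or (horizontal distance between cap0 and bore1 below 0.005 m and z of cap0 in the frame of bore1 below -0.0115 m) or (horizontal distance between cap0 and bore2 below 0.005 m and z of cap0 in the frame of bore2 below -0.0115 m) or (horizontal distance between cap0 and bore3 below 0.005 m and z of cap0 in the frame of bore3 below -0.0115 m) or (horizontal distance between cap0 and bore4 below 0.005 m and z of cap0 in the frame of bore4 below -0.0115 m) or (horizontal distance between cap0 and bore5 below 0.005 m and z of cap0 in the frame of bore5 below -0.0115 m)) and angle between each of cap0, cap1, cap2, cap3, cap4, cap5, pusher's own z axis and vertical below 0.1 rad and linear speed of each of cap0, cap1, cap2, cap3, cap4, cap5, pusher below 0.02 m/s and ((horizontal distance between cap1 and bore0 below 0.005 m and z of cap1 in the frame of bore0 below -0.0115 m) or (horizontal distance between cap1 and bore1 below 0.005 m and z of cap1 in the frame of bore1 below -0.0115 m) or (horizontal distance between cap1 and bore2 below 0.005 m and z of cap1 in the frame of bore2 below -0.0115 m) or (horizontal distance between cap1 and bore3 below 0.005 m and z of cap1 in the frame of bore3 below -0.0115 m) or (horizontal distance between cap1 and bore4 below 0.005 m and z of cap1 in the frame of bore4 below -0.0115 m) or (horizontal distance between cap1 and bore5 below 0.005 m and z of cap1 in the frame of bore5 below -0.0115 m)) and ((horizontal distance between cap2 and bore0 below 0.005 m and z of cap2 in the frame of bore0 below -0.0115 m) or (horizontal distance between cap2 and bore1 below 0.005 m and z of cap2 in the frame of bore1 below -0.0115 m) or (horizontal distance between cap2 and bore2 below 0.005 m and z of cap2 in the frame of bore2 below -0.0115 m) or (horizontal distance between cap2 and bore3 below 0.005 m and z of cap2 in the frame of bore3 below -0.0115 m) or (horizontal distance between cap2 and bore4 below 0.005 m and z of cap2 in the frame of bore4 below -0.0115 m) or (horizontal distance between cap2 and bore5 below 0.005 m and z of cap2 in the frame of bore5 below -0.0115 m)) and ((horizontal distance between cap3 and bore0 below 0.005 m and z of cap3 in the frame of bore0 below -0.0115 m) or (horizontal distance between cap3 and bore1 below 0.005 m and z of cap3 in the frame of bore1 below -0.0115 m) or (horizontal distance between cap3 and bore2 below 0.005 m and z of cap3 in the frame of bore2 below -0.0115 m) or (horizontal distance between cap3 and bore3 below 0.005 m and z of cap3 in the frame of bore3 below -0.0115 m) or (horizontal distance between cap3 and bore4 below 0.005 m and z of cap3 in the frame of bore4 below -0.0115 m) or (horizontal distance between cap3 and bore5 below 0.005 m and z of cap3 in the frame of bore5 below -0.0115 m)) and ((horizontal distance between cap4 and bore0 below 0.005 m and z of cap4 in the frame of bore0 below -0.0115 m) or (horizontal distance between cap4 and bore1 below 0.005 m and z of cap4 in the frame of bore1 below -0.0115 m) or (horizontal distance between cap4 and bore2 below 0.005 m and z of cap4 in the frame of bore2 below -0.0115 m) or (horizontal distance between cap4 and bore3 below 0.005 m and z of cap4 in the frame of bore3 below -0.0115 m) or (horizontal distance between cap4 and bore4 below 0.005 m and z of cap4 in the frame of bore4 below -0.0115 m) or (horizontal distance between cap4 and bore5 below 0.005 m and z of cap4 in the frame of bore5 below -0.0115 m)) and ((horizontal distance between cap5 and bore0 below 0.005 m and z of cap5 in the frame of bore0 below -0.0115 m) or (horizontal distance between cap5 and bore1 below 0.005 m and z of cap5 in the frame of bore1 below -0.0115 m) or (horizontal distance between cap5 and bore2 below 0.005 m and z of cap5 in the frame of bore2 below -0.0115 m) or (horizontal distance between cap5 and bore3 below 0.005 m and z of cap5 in the frame of bore3 below -0.0115 m) or (horizontal distance between cap5 and bore4 below 0.005 m and z of cap5 in the frame of bore4 below -0.0115 m) or (horizontal distance between cap5 and bore5 below 0.005 m and z of cap5 in the frame of bore5 below -0.0115 m)) and distance of pusher from where it was at the start of the episode below 0.02 m); the robot touches nothing.
It fails at once if a cap is pushed in past the balls by the gripper or arm itself: it is touched by them while deeper than 8 mm in a bore ((contact force between any of the fingers, the arm and cap0 above 1 N and ((horizontal distance between cap0 and bore0 below 0.01 m and z of cap0 in the frame of bore0 below -0.008 m) or (horizontal distance between cap0 and bore1 below 0.01 m and z of cap0 in the frame of bore1 below -0.008 m) or (horizontal distance between cap0 and bore2 below 0.01 m and z of cap0 in the frame of bore2 below -0.008 m) or (horizontal distance between cap0 and bore3 below 0.01 m and z of cap0 in the frame of bore3 below -0.008 m) or (horizontal distance between cap0 and bore4 below 0.01 m and z of cap0 in the frame of bore4 below -0.008 m) or (horizontal distance between cap0 and bore5 below 0.01 m and z of cap0 in the frame of bore5 below -0.008 m))) or (contact force between any of the fingers, the arm and cap1 above 1 N and ((horizontal distance between cap1 and bore0 below 0.01 m and z of cap1 in the frame of bore0 below -0.008 m) or (horizontal distance between cap1 and bore1 below 0.01 m and z of cap1 in the frame of bore1 below -0.008 m) or (horizontal distance between cap1 and bore2 below 0.01 m and z of cap1 in the frame of bore2 below -0.008 m) or (horizontal distance between cap1 and bore3 below 0.01 m and z of cap1 in the frame of bore3 below -0.008 m) or (horizontal distance between cap1 and bore4 below 0.01 m and z of cap1 in the frame of bore4 below -0.008 m) or (horizontal distance between cap1 and bore5 below 0.01 m and z of cap1 in the frame of bore5 below -0.008 m))) or (contact force between any of the fingers, the arm and cap2 above 1 N and ((horizontal distance between cap2 and bore0 below 0.01 m and z of cap2 in the frame of bore0 below -0.008 m) or (horizontal distance between cap2 and bore1 below 0.01 m and z of cap2 in the frame of bore1 below -0.008 m) or (horizontal distance between cap2 and bore2 below 0.01 m and z of cap2 in the frame of bore2 below -0.008 m) or (horizontal distance between cap2 and bore3 below 0.01 m and z of cap2 in the frame of bore3 below -0.008 m) or (horizontal distance between cap2 and bore4 below 0.01 m and z of cap2 in the frame of bore4 below -0.008 m) or (horizontal distance between cap2 and bore5 below 0.01 m and z of cap2 in the frame of bore5 below -0.008 m))) or (contact force between any of the fingers, the arm and cap3 above 1 N and ((horizontal distance between cap3 and bore0 below 0.01 m and z of cap3 in the frame of bore0 below -0.008 m) or (horizontal distance between cap3 and bore1 below 0.01 m and z of cap3 in the frame of bore1 below -0.008 m) or (horizontal distance between cap3 and bore2 below 0.01 m and z of cap3 in the frame of bore2 below -0.008 m) or (horizontal distance between cap3 and bore3 below 0.01 m and z of cap3 in the frame of bore3 below -0.008 m) or (horizontal distance between cap3 and bore4 below 0.01 m and z of cap3 in the frame of bore4 below -0.008 m) or (horizontal distance between cap3 and bore5 below 0.01 m and z of cap3 in the frame of bore5 below -0.008 m))) or (contact force between any of the fingers, the arm and cap4 above 1 N and ((horizontal distance between cap4 and bore0 below 0.01 m and z of cap4 in the frame of bore0 below -0.008 m) or (horizontal distance between cap4 and bore1 below 0.01 m and z of cap4 in the frame of bore1 below -0.008 m) or (horizontal distance between cap4 and bore2 below 0.01 m and z of cap4 in the frame of bore2 below -0.008 m) or (horizontal distance between cap4 and bore3 below 0.01 m and z of cap4 in the frame of bore3 below -0.008 m) or (horizontal distance between cap4 and bore4 below 0.01 m and z of cap4 in the frame of bore4 below -0.008 m) or (horizontal distance between cap4 and bore5 below 0.01 m and z of cap4 in the frame of bore5 below -0.008 m))) or (contact force between any of the fingers, the arm and cap5 above 1 N and ((horizontal distance between cap5 and bore0 below 0.01 m and z of cap5 in the frame of bore0 below -0.008 m) or (horizontal distance between cap5 and bore1 below 0.01 m and z of cap5 in the frame of bore1 below -0.008 m) or (horizontal distance between cap5 and bore2 below 0.01 m and z of cap5 in the frame of bore2 below -0.008 m) or (horizontal distance between cap5 and bore3 below 0.01 m and z of cap5 in the frame of bore3 below -0.008 m) or (horizontal distance between cap5 and bore4 below 0.01 m and z of cap5 in the frame of bore4 below -0.008 m) or (horizontal distance between cap5 and bore5 below 0.01 m and z of cap5 in the frame of bore5 below -0.008 m)))).
It fails at once if another tool in the rack is shifted by more than 25 mm or tipped by more than 0.4 rad (distance of any of tool0, tool1, tool2, tool3, tool4 from where it was at the start of the episode above 0.025 m or angle between any of tool0, tool1, tool2, tool3, tool4's own z axis and vertical above 0.4 rad).
It fails at once if the jar, a test piece or the wrench is shifted by more than 50 mm, or the jar is tipped over (distance of any of jar, specimen0, specimen1, wrench from where it was at the start of the episode above 0.05 m or angle between jar's own z axis and vertical above 0.6 rad).
Of cap0, cap1, cap2, cap3, cap4, cap5 only 4 to 6 are there at a start; the rules pass over those that are not, and their reading is None.
At some moment in a run one of cap0, cap1, cap2, cap3, cap4, cap5 may be knocked a few centimetres aside while the robot is not near it.
It also fails if it takes over 210 s, if anything falls off the work surface, if the arm or the gripper's body presses on something with over 40 N, if the wrist force passes 120 N, or if a joint passes its speed limit or range.

## Robot

A 6-joint arm with a two-finger parallel gripper is mounted at the origin on the work surface. World frame = base frame: x ahead of the robot, y to its left, z up, the work surface at z = 0. Lengths are in m, angles in rad, forces in N, time in s.
With the tool pointing down it reaches from about 0.375 to 0.9 m from the base axis. Payload 3.1 kg.
Tool frame: the origin (TCP) lies at the very end of the fingers, on their centre line; the grasp point (between the pads) lies 19 mm behind it (env.pinch_z is the distance from the TCP to the grasp point, in m); z points along the fingers, y is the line along which they close (so a half turn about z gives the same grasp; the last joint's range is limited). The gripper opens to 87 mm and grips with 3 to 60 N. Pads are 19 mm wide; open, the fingers measure 117 mm over their backs; the gripper's body (75 mm by 190 mm) begins 51 mm behind the grasp point.
Start: joints at [-1.423, 0.527, 1.433, -0, 1.181, -0.178], TCP at [0.201, -0.592, 0.223] pointing down, gripper open.
Joint ranges: [-3.08, 3.08], [-0.75, 2.2], [0.22, 2.44], [-1.43, 4.57], [0, 2.65], [-2.85, 2.85]. Speed limits (rad/s): [2.79, 2.79, 3.14, 3.14, 3.14, 3.14].

## Interface

Orientations are given as a rotation vector (axis times angle).
In Python, from station import env gives the robot as it stands.
- The arm moves only by the tool move_arm, never from a script. Its argument "steps" is a list of rows, each a list of 3 entries, a list of its own where there are three numbers: the shift along the tool's x, y, z in cm, then the turn about the tool's z in rad, then the closure, from 0 (fully open) to 1 (shut). A call has 1 to 20 rows; each row shifts and turns the commanded pose from where the row before left it, along the tool's axes as they then stand; what a row does not reach is not made up. A row lasts 1/12 s, in which the tool goes at most 41.7 mm and 7.16 degrees, less where a joint would pass 70% of its speed; a pose out of reach is approached as far as the arm can. A call with a gripper value outside its range is refused whole. The fingers move at their own pace and stop on an object; the grip force is fixed at half the most. Time passes only in rows, so rows that do not move let the fingers close. It gives the time, the measured TCP pose, the force, the opening and the grip force at its end, in the units of the state.
- env.read_state(): the state, without advancing time (a new reading comes with each control period).
- env.grab_frame(name): name is "scene" or "top" or "wrist"; returns a dict with "color" (480x640x3 uint8, red, green, blue), "z_map" (480x640 float32, m along the optical axis (not along the pixel's ray), 0 where there is no reading), "intrinsics" (3x3 intrinsics, pixels), "R" (3x3) and "t" (3): a world point X has camera coordinates R X + t. Camera axes: x right, y down, z forward; pixel columns grow to the right and rows downward; lengths in m; the calibration is good to about 2 mm. The wrist camera is an equidistant fisheye: a pixel r from the principal point sees the ray r / f radians off the axis. A picture is of the moment at which its call begins.
- env.finish_job(): hands the job in; it is judged then, once.
The state is a dict: "clock": time; "q": joint angles; "qd": joint speeds; "joint_torque": joint torques, N m; "position": TCP position; "tool_rot": TCP orientation; "ft_force": force on the tool from outside, world axes, zero at the start; "moment": the same for the moment, N m; "opening": finger opening in m; "grasp_force": force on a finger pad.
Only numpy, scipy, OpenCV 4.12 (cv2) and the standard library are available. Lean on these libraries where they do the work, as an engineer would, in place of code of your own. Each camera call takes 0.05 s, during which the arm holds its last target. There are 200 camera calls.

## Working session

There is one attempt and no reset: what is moved stays moved. The work goes in short steps, Python scripts to look and compute and a tool call to move; the robot and the scene stay as the last step left them, time stands still between calls to the robot, and variables do not carry over. Pictures are saved under pics/ and viewed, at most 14 in all, crops included, and the job is handed in when it is done.

Besides the shell and the picture viewer there is one more tool, called after "Request:" as name(argument=value, ...) on one line, values as JSON. move_arm: Moves the arm, as the interface text tells. Its arguments: {"type":"object","properties":{"steps":{"type":"array"}},"required":["steps"]}

```bash
ls; mkdir -p pics; cat > h.py <<'E'
import numpy as np, cv2
from station import env
def grab(n):
    f=env.grab_frame(n); return f
def cloud(f):
    K=f["intrinsics"];z=f["z_map"];v,u=np.mgrid[:480,:640]
    P=np.stack([(u-K[0,2])/K[0,0]*z,(v-K[1,2])/K[1,1]*z,z],-1)
    W=(P-f["t"])@f["R"]; W[z==0]=np.nan
    return W
def save(n,im): cv2.imwrite("pics/"+n,cv2.cvtColor(im,cv2.COLOR_RGB2BGR))
E
python3 - <<'E'
from h import *
s=env.read_state();print({k:np.round(v,3) for k,v in s.items()})
a=grab("top");b=grab("scene")
for n,f in(("top",a),("scene",b)):
    save(n+"0.png",f["color"]);np.save(n+"W.npy",cloud(f));np.save(n+"C.npy",f["color"]);print(n,f["intrinsics"],-f["R"].T@f["t"],f["R"])
E
```

```text
pics
{'clock': np.float64(0.0), 'q': array([-1.423,  0.528,  1.434,  0.   ,  1.181, -0.178]), 'qd': array([ 0.001, -0.001, -0.   ,  0.   ,  0.001,  0.001]), 'joint_torque': array([ 1.0000e-03, -4.4004e+01, -1.7659e+01,  6.3000e-02,  5.8000e-02,
       -0.0000e+00]), 'position': array([ 0.201, -0.591,  0.222]), 'tool_rot': array([-3.098, -0.511, -0.   ]), 'ft_force': array([ 0.183, -0.277, -0.128]), 'moment': array([-0.006,  0.009,  0.009]), 'grasp_force': np.float64(0.0), 'opening': np.float64(0.087)}
top [[509.25782463   0.         324.37934527]
 [  0.         509.25782463 236.2365083 ]
 [  0.           0.           1.        ]] [0.46389145 0.02066463 1.08241646] [[-0.02547006 -0.99966657 -0.00424475]
 [-0.99358413  0.02578267 -0.11011733]
 [ 0.11019006  0.00141282 -0.99390953]]
scene [[533.1132913    0.         320.17702653]
 [  0.         533.1132913  226.30839489]
 [  0.           0.           1.        ]] [ 1.05095465 -0.53676939  1.21428836] [[ 0.75835333  0.65184302 -0.00094881]
 [ 0.54833601 -0.63871911 -0.53978283]
 [-0.3524597   0.40882584 -0.84180377]]
```

View pics/top0.png

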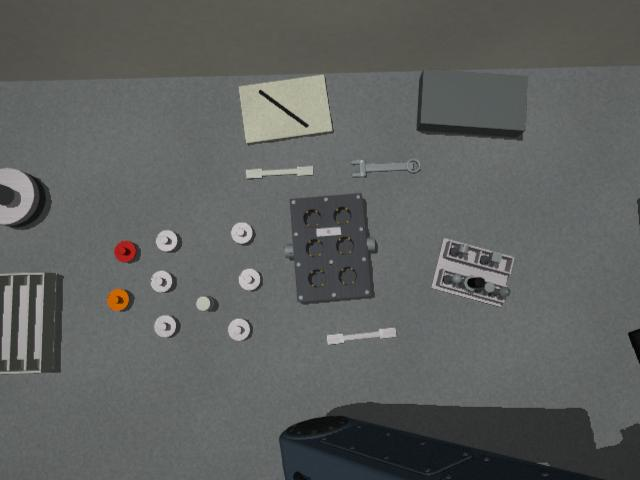

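View pics/scene0.png

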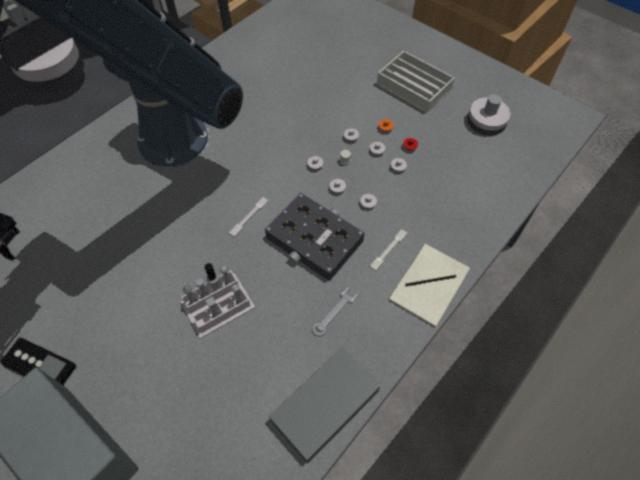

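Top view: six white caps at px (167,241), (162,281), (165,326), (242,233), (250,279) and (239,329). The look-alikes are orange (119,300) and red (126,252), and the jar is at (205,303). The grip body is at (331,248), the rack at (473,272), and the black-handled pusher at about (476,284) in the lower row.

```bash
python3 - <<'E'
from h import *
T=np.load("topW.npy");S=np.load("sceneW.npy");C=np.load("topC.npy")
fl=T.reshape(-1,3)
allp=np.concatenate([fl,S.reshape(-1,3)]);allp=allp[~np.isnan(allp[:,0])]
for u,v in [(167,241),(162,281),(165,326),(242,233),(250,279),(239,329),(205,303)]:
    c=T[v,u,:2]; r=[]
    for P in (fl,S.reshape(-1,3)):
        d=np.hypot(*(P[:,:2]-c).T)<.035
        Q=P[d&(P[:,2]>.009)]
        k=Q[:,2]>.026; m=(Q[:,2]>.012)&(Q[:,2]<.024)
        (cc,rr)=cv2.minEnclosingCircle(Q[m|k,:2].astype(np.float32))
        r+= [np.round(Q[k,:2].mean(0),4),k.sum(),np.round(cc,4),round(rr,4),np.round(np.percentile(Q[:,2],99),4)]
    print((u,v),*r)
# block
for n,P in(("top",fl),("scene",S.reshape(-1,3))):
    c=T[248,300,:2]
    k=(P[:,2]>.040)&(P[:,2]<.052)&(np.abs(P[:,0]-.46)<.15)&(np.abs(P[:,1]-.01)<.1)
    r=cv2.minAreaRect(P[k,:2].astype(np.float32));print(n,"block",r,k.sum(),np.median(P[k,2]))
    k=(P[:,2]>.034)&(P[:,2]<.048)&(P[:,0]>.25)&(P[:,0]<.53)&(P[:,1]<-.15)&(P[:,1]>-.42)
    print("rack",cv2.minAreaRect(P[k,:2].astype(np.float32)),k.sum())
    k=(P[:,2]>.003)&(P[:,2]<.048)&(P[:,0]>.25)&(P[:,0]<.53)&(P[:,1]<-.15)&(P[:,1]>-.42)
    print("rack all",cv2.minAreaRect(P[k,:2].astype(np.float32)),k.sum())
    k=(P[:,2]>.115)&(P[:,2]<.16)&(P[:,0]>.25)&(P[:,0]<.53)&(P[:,1]<-.15)&(P[:,1]>-.42)
    print("pusher",P[k].mean(0),P[k].max(0),P[k].min(0),k.sum())
I=cv2.resize(C[180:320,280:530],None,fx=3,fy=3,interpolation=cv2.INTER_CUBIC);save("crop.png",I)
for p in[(312,217),(343,215),(314,248),(345,245),(317,278),(347,276)]:print(p,T[p[1],p[0]])
E
```

```text
(167, 241) [0.5809 0.3531] 53 [0.582 0.354] 0.0234 0.0386 [0.5841 0.351 ] 27 [0.585  0.3535] 0.0247 0.0381
(162, 281) [0.4961 0.3637] 57 [0.4963 0.3645] 0.0228 0.039 [0.4992 0.3618] 26 [0.4993 0.3618] 0.0247 0.0373
(165, 326) [0.4039 0.3547] 61 [0.404  0.3561] 0.0233 0.0372 [0.4074 0.3531] 26 [0.4071 0.3541] 0.025 0.0365
(242, 233) [0.5936 0.1959] 48 [0.5945 0.1963] 0.0233 0.0378 [0.5956 0.1942] 30 [0.5959 0.195 ] 0.0234 0.0357
(250, 279) [0.4955 0.1805] 49 [0.4959 0.1811] 0.0231 0.0378 [0.4987 0.1773] 32 [0.4956 0.1785] 0.0254 0.0384
(239, 329) [0.3938 0.2033] 54 [0.3935 0.2038] 0.0232 0.0377 [0.3969 0.1993] 28 [0.3952 0.2022] 0.0241 0.0377
(205, 303) [0.4488 0.2717] 185 [0.449  0.2728] 0.0152 0.0414 [0.4523 0.2696] 87 [0.452  0.2718] 0.0167 0.0426
top block ((0.5291405320167542, 0.012048006057739258), (0.16164658963680267, 0.1830858290195465), 0.08521302044391632) 4758 0.04589588186743013
rack ((0.49989649653434753, -0.285876989364624), (0.1352643072605133, 0.09538432210683823), 73.24165344238281) 537
rack all ((0.390117883682251, -0.2850239872932434), (0.2698409855365753, 0.279701
[... 254 characters left out ...]
161194), 0.10860700905323029) 2483 0.04518528939292441
rack ((0.501072883605957, -0.2871707081794739), (0.13420407474040985, 0.09748425334692001), 73.22877502441406) 510
rack all ((0.3902670443058014, -0.28492116928100586), (0.2795506715774536, 0.2690142095088959), 0.11902739852666855) 2525
pusher [ 0.48055378 -0.26514825  0.13297496] [ 0.48844531 -0.25539027  0.14267398] [ 0.46715003 -0.27391145  0.11559429] 94
(312, 217) [0.62234369 0.04709043 0.02530936]
(343, 215) [ 0.62495478 -0.01804224  0.0248443 ]
(314, 248) [0.55703276 0.04442054 0.02493104]
(345, 245) [ 0.56170309 -0.02036957  0.02422341]
(317, 278) [0.49455386 0.03965972 0.02484693]
(347, 276) [ 0.49711623 -0.02258686  0.02409224]
```

View pics/crop.png

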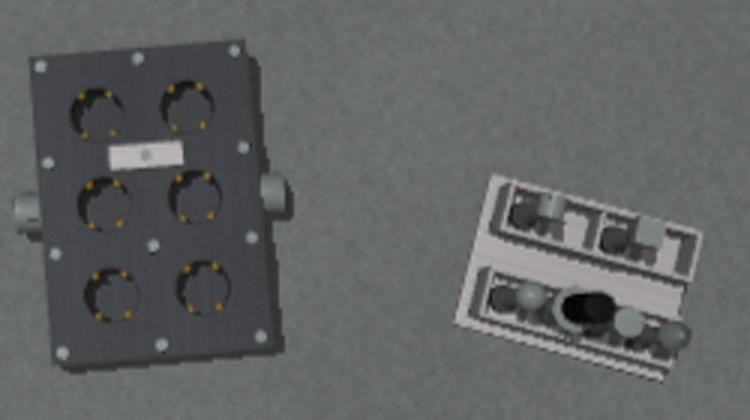

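The crop shows six empty bores, each with four brass balls. In crop px the pusher's black handle is at about (590,308), in the lower row with a tool on either side. The two cameras differ by about 3 mm, so I'll average them and check with the wrist camera.

```bash
cat >> h.py <<'E'
from scipy.spatial.transform import Rotation as Ro
def ray(f,uv,z):
    K=f["intrinsics"];d=np.linalg.inv(K)@[uv[0],uv[1],1.];d=f["R"].T@d;o=-f["R"].T@f["t"]
    return (o+d*(z-o[2])/d[2])[:2]
def to(x,y,z,yaw=None):
    "shift in tool axes (cm) and turn from the measured pose"
    s=env.read_state();R=Ro.from_rotvec(s["tool_rot"]).as_matrix()
    cur=np.arctan2(R[1,0],R[0,0]);tz=0 if yaw is None else -((yaw-cur+np.pi)%(2*np.pi)-np.pi)
    print("pos",np.round(s["position"],4),"yaw",round(cur,3),"d(cm)",np.round(R.T@(np.array([x,y,z])-s["position"])*100,2),"turn",round(tz,3),"t",round(float(s["clock"]),1),"F",np.round(s["ft_force"],1),"open",round(float(s["opening"]),4),"q6",round(s["q"][5],2))
E
python3 - <<'E'
from h import *
from scipy.optimize import least_squares
g=np.array([(i*.062,j*.031) for i in(-1,0,1) for j in(-1,1)])
fs={}
for n,box in(("top",(285,190,375,305)),("scene",(262,190,366,280))):
    f=grab(n);fs[n]=f;C=f["color"].astype(int);m=((C[...,0]-C[...,2])>40)&(C[...,0]>70)
    k=np.zeros_like(m);k[box[1]:box[3],box[0]:box[2]]=1;m&=k
    v,u=np.nonzero(m);P=np.array([ray(f,(a,b),.042) for a,b in zip(u,v)])
    def pts(p):
        c,s=np.cos(p[2]),np.sin(p[2]);return g@np.array([[c,s],[-s,c]])+p[:2]
    def res(p):
        d=np.linalg.norm(P[:,None]-pts(p)[None],axis=2).min(1)-.0150
        return d
    r=least_squares(res,[.557,.012,.04],loss="soft_l1",f_scale=.002)
    print(n,len(P),r.x,np.abs(r.fun).mean(),'\n',np.round(pts(r.x),4).tolist())
    W=cloud(f).reshape(-1,3);k=(W[:,2]>.131)&(W[:,0]>.4)&(W[:,0]<.53)&(W[:,1]<-.2)&(W[:,1]>-.33)
    print("pusher top",cv2.minEnclosingCircle(W[k,:2].astype(np.float32)),k.sum())
    # rack wall/base silhouette
    k=(W[:,2]>.036)&(W[:,2]<.046)&(W[:,0]>.4)&(W[:,0]<.57)&(W[:,1]<-.18)&(W[:,1]>-.38)
    print("rack",cv2.minAreaRect(W[k,:2].astype(np.float32)))
to(.4975,.1795,.15,0)
E
```

```text
top 89 [0.55796187 0.01233534 0.05620802] 0.001621218424250433 
 [[0.4978, -0.0221], [0.4943, 0.0398], [0.5597, -0.0186], [0.5562, 0.0433], [0.6216, -0.0151], [0.6181, 0.0468]]
pusher top ((0.4758641719818115, -0.261753648519516), 0.00991206243634224) 97
rack ((0.4999040961265564, -0.28602954745292664), (0.13497595489025116, 0.09554900228977203), 73.04635620117188)
scene 11 [0.55723056 0.01413038 0.06584969] 0.0007181260129054539 
 [[0.4974, -0.0209], [0.4933, 0.041], [0.5593, -0.0168], [0.5552, 0.0451], [0.6211, -0.0127], [0.6171, 0.0491]]
pusher top ((0.47762706875801086, -0.26443037390708923), 0.011085608042776585) 65
rack ((0.502083420753479, -0.2875608801841736), (0.1340356171131134, 0.09912372380495071), 73.24600219726562)
pos [ 0.2006 -0.5915  0.2219] yaw 0.327 d(cm) [ 52.87 -63.47   7.29] turn 0.327 t 0.2 F [-0.3 -0.3 -1. ] open 0.0869 q6 -0.18
```

Request:
move_arm(steps=[[[0,0,0],0.109,0],[[0,0,0],0.109,0],[[0,0,0],0.109,0],[[3,-2.7,0],0,0],[[3,-2.7,0],0,0],[[3,-2.7,0],0,0],[[3,-2.7,0],0,0],[[3,-2.7,0],0,0],[[3,-2.7,0],0,0],[[2,-3.5,0],0,0],[[2,-3.5,0],0,0],[[1,-4,0],0,0],[[1,-4,0],0,0],[[1,-4,0],0,0],[[1,-4,0],0,0],[[1,-4,0],0,0],[[1,-4,0],0,0],[[0.7,-4,0],0,0],[[0,-4,0],0,0],[[0,-4,0],0,0]])

```text
clock: 1.87
position: [0.4878, 0.002, 0.2225]
tool_rot: [-3.142, 0.0, -0.0]
ft_force: [1.1, -0.4, 0.2]
opening: 0.0869
grasp_force: 0.0
```

Request:
move_arm(steps=[[[0,-4,2],0,0.3],[[0,-4,2],0,0.3],[[0,-3.5,2],0,0.3],[[0,-3.5,0],0,0.3],[[0,0,0],0,0.3],[[0,0,0],0,0.3]])

```text
clock: 2.37
position: [0.4873, 0.1463, 0.1649]
tool_rot: [3.141, 0.006, -0.001]
ft_force: [0.3, -0.4, 0.2]
opening: 0.0623
grasp_force: 0.0
```

```bash
python3 - <<'E'
from h import *
to(.4975,.1795,.06,0)
f=grab("wrist");save("w0.png",f["color"]);print(f["intrinsics"],f["R"],-f["R"].T@f["t"])
E
```

```text
pos [0.4873 0.1463 0.1649] yaw 0.004 d(cm) [ 1.04 -3.32 10.49] turn 0.004 t 2.4 F [ 0.3 -0.4  0.2] open 0.0623 q6 1.64
[[371.64829954   0.         323.11624717]
 [  0.         371.64829954 234.94803456]
 [  0.           0.           1.        ]] [[ 3.69027217e-03 -9.99993185e-01 -1.07805713e-04]
 [-9.68531131e-01 -3.60099723e-03  2.48866393e-01]
 [-2.48865085e-01 -8.13971534e-04 -9.68537819e-01]] [0.5550465  0.14654802 0.32747668]
```

View pics/w0.png

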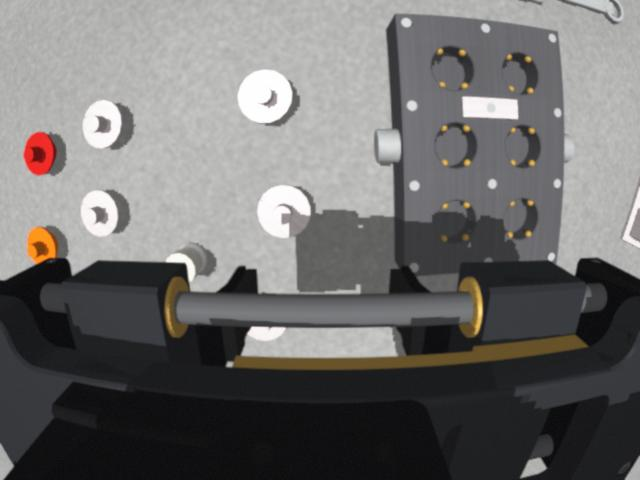

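The wrist view shows caps with flange centres at px (265,97) and (285,212), all six bores with their balls, and the orange and red look-alikes far left. I'll use the fisheye model as a third estimate.

```bash
cat >> h.py <<'E'
def wray(f,uv,z):
    K=f["intrinsics"];x,y=(uv[0]-K[0,2])/K[0,0],(uv[1]-K[1,2])/K[1,1];r=np.hypot(x,y)+1e-9
    d=np.array([x/r*np.sin(r),y/r*np.sin(r),np.cos(r)]);d=f["R"].T@d;o=-f["R"].T@f["t"]
    return (o+d*(z-o[2])/d[2])[:2]
E
python3 - <<'E'
from h import *
from scipy.optimize import least_squares
f=grab("wrist");C=f["color"].astype(int)
m=((C.min(2)>215)*255).astype(np.uint8)
cs,_=cv2.findContours(m[:260],cv2.RETR_EXTERNAL,cv2.CHAIN_APPROX_NONE)
for c in cs:
    if cv2.contourArea(c)<500: continue
    P=np.array([wray(f,p[0],.018) for p in c]);cc,r=cv2.minEnclosingCircle(P.astype(np.float32));print("cap",np.round(cc,4),round(r,4),c.mean((0,1)))
g=np.array([(i*.062,j*.031) for i in(-1,0,1) for j in(-1,1)])
b=((C[...,0]-C[...,2])>40)&(C[...,0]>70);b[:, :400]=0;b[250:]=0
v,u=np.nonzero(b);P=np.array([wray(f,(x,y),.042) for x,y in zip(u,v)])
def pts(p):
    c,s=np.cos(p[2]),np.sin(p[2]);return g@np.array([[c,s],[-s,c]])+p[:2]
r=least_squares(lambda p:np.linalg.norm(P[:,None]-pts(p)[None],axis=2).min(1)-.015,[.557,.012,.05],loss="soft_l1",f_scale=.002)
print(len(P),r.x,np.abs(r.fun).mean(),np.round(pts(r.x),4).tolist())
E
```

```text
cap [0.4962 0.3644] 0.023 [ 97.70434783 213.88695652]
cap [0.4961 0.1808] 0.0231 [281.13 210.73]
cap [0.5816 0.3542] 0.023 [100.175      124.99166667]
cap [ 5.912e-01 -2.000e-04] 0.0282 [487.77622378 107.62937063]
cap [0.5944 0.1958] 0.0231 [262.31125828  96.66887417]
781 [0.55760004 0.01009724 0.05660533] 0.0017851578436943233 [[0.4975, -0.0244], [0.4939, 0.0375], [0.5594, -0.0209], [0.5558, 0.041], [0.6213, -0.0173], [0.6177, 0.0446]]
```

Request:
move_arm(steps=[[[0.88,-3.46,0],0.004,0.4],[[0,0,3],0,0.4],[[0,0,3],0,0.4],[[0,0,3],0,0.4],[[0,0,3],0,0.4],[[0,0,1.4],0,0.4],[[0,0,1],0,0.4],[[0,0,0],0,0.4],[[0,0,0],0,0.4]])

```text
clock: 3.22
position: [0.4973, 0.1782, 0.0216]
tool_rot: [3.142, -0.009, 0.001]
ft_force: [-0.4, -0.0, 0.0]
opening: 0.0526
grasp_force: 0.0
```

```bash
python3 - <<'E'
from h import *
to(.4961,.1808,.0205,0)
E
```

```text
pos [0.4973 0.1782 0.0216] yaw -0.006 d(cm) [-0.13 -0.26  0.11] turn -0.006 t 3.2 F [-0.4 -0.   0. ] open 0.0526 q6 1.71
```

Request:
move_arm(steps=[[[-0.13,-0.26,0.1],-0.006,0.4],[[0,0,0],0,0.4],[[0,0,0],0,1],[[0,0,0],0,1],[[0,0,0],0,1],[[0,0,0],0,1],[[0,0,0],0,1],[[0,0,-3],0,1],[[0,0,-4],0,1],[[0,0,-4],0,1],[[0,0,0],0,1]])

```text
clock: 4.13
position: [0.5001, 0.1827, 0.1368]
tool_rot: [-3.14, -0.003, -0.022]
ft_force: [1.6, 0.4, 0.4]
opening: 0.0031
grasp_force: 0.0
```

```bash
python3 - <<'E'
from h import *
to(.4939,.0390,.13,0)
E
```

```text
pos [0.5001 0.1827 0.1368] yaw 0.002 d(cm) [-0.66 14.37  0.64] turn 0.002 t 4.1 F [1.6 0.4 0.4] open 0.0031 q6 1.71
```

```bash
python3 - <<'E'
from h import *
to(.4961,.1808,.0205,0)
f=grab("wrist");g=grab("top")
save("m.png",np.hstack([f["color"][:300,150:500],g["color"][180:480,140:490]]))
E
```

```text
pos [0.5001 0.1827 0.1368] yaw 0.002 d(cm) [-0.56  0.21 11.62] turn 0.002 t 4.1 F [1.6 0.4 0.4] open 0.0031 q6 1.71
```

View pics/m.png

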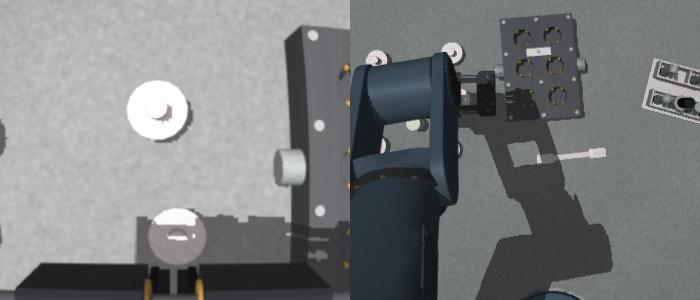

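The left half (wrist) shows the cap still standing, at full-frame px (327,236), with the shut fingers just below it. The grasp missed. I'll measure the cap again.

```bash
python3 - <<'E'
from h import *
f=grab("wrist");C=f["color"].astype(int);s=env.read_state();print(s["position"],s["clock"],-f["R"].T@f["t"])
for t in (100,120,140,160,190):
  m=((C.min(2)>t)*255).astype(np.uint8);m[:190]=0;m[264:]=0;m[:,:290]=0;m[:,370:]=0
  cs,_=cv2.findContours(m,cv2.RETR_EXTERNAL,cv2.CHAIN_APPROX_NONE)
  if not cs: continue
  c=max(cs,key=cv2.contourArea)
  P=np.array([wray(f,p[0],.018) for p in c]);print(t,np.round(cv2.minEnclosingCircle(P.astype(np.float32)),4) if 0 else (cv2.minEnclosingCircle(P.astype(np.float32))),cv2.boundingRect(c))
print(C[230:245:5,300:360:10].tolist())
W=cloud(f) if 0 else None
z=f["z_map"];print(np.round(z[215:262:6,320:336:4],3))
E
```

```text
[0.49507716 0.18179808 0.13050692] 4.2833 [0.56337334 0.18203449 0.29496764]
100 ((0.5082513093948364, 0.17735622823238373), 0.03610172122716904) (290, 190, 80, 72)
120 ((0.5089070200920105, 0.1773582398891449), 0.03573562577366829) (290, 190, 80, 70)
140 ((0.5105774402618408, 0.17736338078975677), 0.03484152629971504) (290, 190, 80, 68)
160 ((0.5192269682884216, 0.17735449969768524), 0.03128521889448166) (290, 190, 80, 34)
190 ((0.5077866315841675, 0.18196150660514832), 0.01888761669397354) (299, 198, 50, 26)
[[[151, 144, 145], [147, 139, 140], [147, 139, 140], [146, 139, 139], [149, 142, 142], [148, 141, 142]], [[149, 141, 142], [151, 143, 144], [250, 247, 247], [231, 224, 225], [155, 147, 149], [146, 139, 139]], [[147, 140, 141], [150, 143, 143], [151, 144, 144], [147, 139, 141], [147, 141, 140], [147, 140, 141]]]
[[0.282 0.282 0.283 0.281]
 [0.283 0.282 0.282 0.282]
 [0.274 0.269 0.27  0.274]
 [0.268 0.268 0.27  0.269]
 [0.27  0.269 0.27  0.27 ]
 [0.27  0.269 0.27  0.271]
 [0.288 0.289 0.287 0.289]
 [0.288 0.289 0.289 0.29 ]]
```

```bash
python3 - <<'E'
from h import *
f=grab("wrist");s=env.read_state();print(s["position"],s["clock"])
G=cv2.medianBlur(cv2.cvtColor(f["color"],cv2.COLOR_RGB2GRAY),3)
h=cv2.HoughCircles(G[180:290,270:390],cv2.HOUGH_GRADIENT,1.2,30,param1=80,param2=18,minRadius=22,maxRadius=36)
print(h)
for c in h[0][:3]: print(wray(f,(c[0]+270,c[1]+180),.018))
K=f["intrinsics"];z=f["z_map"];v,u=np.mgrid[:480,:640]
x,y=(u-K[0,2])/K[0,0],(v-K[1,2])/K[1,1];r=np.hypot(x,y)+1e-9
W=(np.stack([x/r*np.tan(r)*z,y/r*np.tan(r)*z,z],-1)-f["t"])@f["R"]
k=(W[...,2]>.010)&(W[...,2]<.05)&(np.hypot(W[...,0]-.497,W[...,1]-.182)<.04)
print(cv2.minEnclosingCircle(W[k][:,:2].astype(np.float32)),W[k].mean(0))
k&=W[...,2]>.029;print("boss",W[k].mean(0),k.sum())
E
```

```text
[0.49426349 0.18165406 0.12952139] 4.3333
[[[54.600002 48.600002 29.68    ]]]
[0.49721051 0.18077186]
((0.4959739148616791, 0.18018901348114014), 0.023202748969197273) [0.49719003 0.18021756 0.02082588]
boss [0.49678307 0.18016165 0.0343277 ] 380
```

The cap hasn't moved. The fingers need about 0.6 s to close, and I lifted too soon. Retrying with a longer close and settling rows.

Request:
move_arm(steps=[[[0.2,0.12,3],0,0.55],[[0,0,3],0,0.55],[[0,0,2.5],0,0.55],[[0,0,0],0,0.55],[[0,0,0],0,0.55],[[0,0,0],0,0.55],[[0,0,0],0,0.55]])

```text
clock: 4.92
position: [0.4981, 0.1807, 0.0462]
tool_rot: [-3.141, -0.003, -0.003]
ft_force: [0.4, -0.2, 0.6]
opening: 0.036
grasp_force: 0.0
```

```bash
python3 - <<'E'
from h import *
to(.4965,.1805,.0205,0)
E
```

```text
pos [0.4981 0.1807 0.0462] yaw 0.002 d(cm) [-0.17  0.02  2.57] turn 0.002 t 4.9 F [ 0.4 -0.2  0.6] open 0.036 q6 1.71
```

Request:
move_arm(steps=[[[-0.15,0,1.5],0,0.55],[[0,0,1],0,0.55],[[0,0,0],0,0.55],[[0,0,0],0,0.55],[[0,0,0],0,1],[[0,0,0],0,1],[[0,0,0],0,1],[[0,0,0],0,1],[[0,0,0],0,1],[[0,0,0],0,1],[[0,0,0],0,1],[[0,0,0],0,1]])

```text
clock: 5.92
position: [0.4961, 0.1806, 0.0205]
tool_rot: [-3.142, -0.003, -0.001]
ft_force: [-0.7, -0.1, 3.0]
opening: 0.0146
grasp_force: 30.0
```

Request:
move_arm(steps=[[[0,0,-3],0,1],[[0,0,-4],0,1],[[0,0,-4],0,1],[[0,3.5,0],0,1],[[0,3.5,0],0,1],[[0,3.5,0],0,1],[[0,3.6,0],0,1],[[0,0,0],0,1],[[0,0,0],0,1],[[0,0,0],0,1],[[0,0,0],0,1]])

```text
clock: 6.83
position: [0.4956, 0.0405, 0.1301]
tool_rot: [-3.141, -0.004, 0.001]
ft_force: [-0.1, -0.5, -1.0]
opening: 0.0148
grasp_force: 30.0
```

```bash
cat >> h.py <<'E'
from scipy.optimize import least_squares
g6=np.array([(i*.062,j*.031) for i in(-1,0,1) for j in(-1,1)])
def grid(p):
    c,s=np.cos(p[2]),np.sin(p[2]);return g6@np.array([[c,s],[-s,c]])+p[:2]
def wcloud(f):
    K=f["intrinsics"];z=f["z_map"];v,u=np.mgrid[:480,:640]
    x,y=(u-K[0,2])/K[0,0],(v-K[1,2])/K[1,1];r=np.hypot(x,y)+1e-9
    W=(np.stack([x/r*np.tan(r)*z,y/r*np.tan(r)*z,z],-1)-f["t"])@f["R"];W[z==0]=np.nan;return W
E
python3 - <<'E'
from h import *
to(.4939,.0390,.13,0)
f=grab("wrist");C=f["color"].astype(int);save("w2.png",f["color"]);print(-f["R"].T@f["t"])
b=((C[...,0]-C[...,2])>40)&(C[...,0]>70);v,u=np.nonzero(b)
P=np.array([wray(f,(x,y),.042) for x,y in zip(u,v)]);P=P[(abs(P[:,0]-.558)<.09)&(abs(P[:,1]-.012)<.06)]
r=least_squares(lambda p:np.linalg.norm(P[:,None]-grid(p)[None],axis=2).min(1)-.015,[.557,.012,.05],loss="soft_l1",f_scale=.002)
print(len(P),r.x,np.abs(r.fun).mean(),np.round(grid(r.x),4).tolist())
W=wcloud(f);k=(W[...,2]>.041)&(W[...,2]<.050)&(abs(W[...,0]-.56)<.14)&(abs(W[...,1]-.01)<.1)
Q=W[k];print(k.sum(),cv2.minAreaRect(Q[:,:2].astype(np.float32)))
# hole pixels: depth below top within the rect, per bore centroid of rim mask
for c in grid(r.x):
    d=np.hypot(W[...,0]-c[0],W[...,1]-c[1]);
    # rays of image pixels onto z=.045
    h=(W[...,2]<.0425);v,u=np.nonzero(h&(d<.03));X=np.array([wray(f,(x,y),.045) for x,y in zip(u,v)])
    if len(X): 
        X=X[np.hypot(*(X-c).T)<.024];print(np.round(c,4),"hole",np.round(cv2.minEnclosingCircle(X.astype(np.float32))[0],4),round(cv2.minEnclosingCircle(X.astype(np.float32))[1],4),np.round(X.mean(0),4),len(X))
E
```

```text
pos [0.4956 0.0405 0.1301] yaw 0.003 d(cm) [-0.17  0.15  0.01] turn 0.003 t 6.8 F [-0.1 -0.5 -1. ] open 0.0148 q6 1.42
[0.56338161 0.0406425  0.29264621]
1060 [0.55782327 0.01094441 0.05500402] 0.0017774312342200514 [[0.4976, -0.0234], [0.4942, 0.0385], [0.5595, -0.02], [0.5561, 0.0419], [0.6214, -0.0166], [0.618, 0.0453]]
44864 ((0.5652801394462585, 0.011372305452823639), (0.1975543349981308, 0.1511777639389038), 3.3179056644439697)
[ 0.4976 -0.0234] hole [ 0.4978 -0.0229] 0.018 [ 0.4982 -0.0227] 1699
[0.4942 0.0385] hole [0.4954 0.0385] 0.0178 [0.5017 0.0378] 862
[ 0.5595 -0.02  ] hole [ 0.5593 -0.0193] 0.018 [ 0.5595 -0.0193] 1891
[0.5561 0.0419] hole [0.5558 0.042 ] 0.0181 [0.5558 0.042 ] 2103
[ 0.6214 -0.0166] hole [ 0.6208 -0.0156] 0.018 [ 0.6206 -0.0157] 1830
[0.618  0.0453] hole [0.617  0.0456] 0.0181 [0.6172 0.0456] 1957
```

View pics/w2.png

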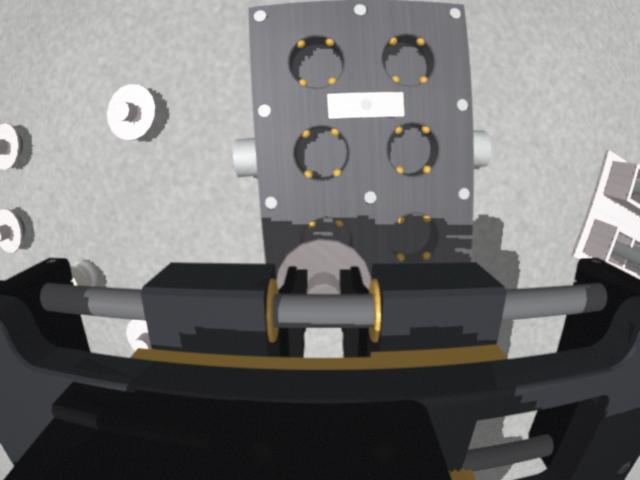

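The held cap is between the fingers at px (322,270). The hole circles fit at 18.0 mm radius, so the bore centres are precise. Placing this cap in the near-left bore.

Request:
move_arm(steps=[[[-0.17,0.18,2],0,1],[[0,0,2],0,1],[[0,0,1.2],0,1],[[0,0,0],0,1],[[0,0,0],0,1],[[0,0,0],0,1],[[0,0,0.8],0,1],[[0,0,0.7],0,1],[[0,0,0],0,1],[[0,0,0],0,1],[[0,0,0],0,1]])

```text
clock: 7.8
position: [0.4944, 0.0378, 0.0633]
tool_rot: [-3.142, -0.003, 0.0]
ft_force: [-0.2, -0.4, -0.6]
opening: 0.0149
grasp_force: 30.0
```

Request:
move_arm(steps=[[[0,-0.05,0.08],0,1],[[0,0,0],0,0.55],[[0,0,0],0,0.55],[[0,0,0],0,0.55],[[0,0,0],0,0.55],[[0,0,0],0,0.55],[[0,0,-3],0,0.55],[[0,0,-3.7],0,0.55],[[2,-3.1,0],0,0.55],[[2,-3.1,0],0,0.55],[[2,-3.1,0],0,0.55],[[2,-3.1,0],0,0.55],[[2,-3.1,0],0,0.55],[[0,0,0],0,0.55],[[0,0,0],0,0.55],[[0,0,0],0,0.55],[[0,0,0],0,0.55],[[0,0,0],0,0.55]])

```text
clock: 9.3
position: [0.5932, 0.1922, 0.1293]
tool_rot: [3.141, 0.001, -0.002]
ft_force: [-0.5, 0.3, -0.4]
opening: 0.0387
grasp_force: 0.0
```

```bash
cat >> h.py <<'E'
def caps():
    f=grab("wrist");W=wcloud(f);C=f["color"].astype(int)
    m=(((W[...,2]>.011)&(W[...,2]<.05)&(W[...,1]>.12)&(np.ptp(C,axis=2)<40))*255).astype(np.uint8);m[275:]=0
    n,L,st,_=cv2.connectedComponentsWithStats(m)
    for i in range(1,n):
        if st[i,4]>250:
            Q=W[L==i];b=Q[Q[:,2]>.029];o=cv2.minEnclosingCircle(Q[:,:2].astype(np.float32))
            print("cap? flange",np.round(o[0],4),"r",round(o[1],4),"boss",np.round(b[:,:2].mean(0),4),len(b))
    B=np.array([[.4977,-.0228],[.4943,.0387],[.5593,-.0193],[.5558,.0421],[.6208,-.0156],[.6172,.0456]])
    for i,c in enumerate(B):
        Q=W[np.hypot(W[...,0]-c[0],W[...,1]-c[1])<.03]; Q=Q[(Q[:,2]>.06)&(Q[:,2]<.085)]
        if len(Q)>30: t=Q[Q[:,2]>np.percentile(Q[:,2],50)];print("bore",i,"boss at",np.round(t.mean(0),4),"n",len(Q))
E
python3 - <<'E'
from h import *
to(.5945,.1959,.0205,0);caps()
E
```

```text
pos [0.5932 0.1922 0.1293] yaw 0.0 d(cm) [ 0.15 -0.37 10.88] turn 0.0 t 9.3 F [-0.5  0.3 -0.4] open 0.0387 q6 1.71
cap? flange [0.594  0.1956] r 0.0232 boss [0.5948 0.1956] 391
cap? flange [0.582  0.3534] r 0.0237 boss [0.5821 0.352 ] 286
```

Request:
move_arm(steps=[[[0.12,-0.35,3],0,0.55],[[0,0,3],0,0.55],[[0,0,2.5],0,0.55],[[0,0,0],0,0.55],[[0,0,0],0,0.55],[[0,0,1.3],0,0.55],[[0,0,1],0,0.55],[[0,0,0],0,0.55],[[0,0,0],0,0.55],[[0,0,0],0,0.55],[[0,0,0],0,1],[[0,0,0],0,1],[[0,0,0],0,1],[[0,0,0],0,1],[[0,0,0],0,1],[[0,0,0],0,1],[[0,0,0],0,1],[[0,0,0],0,1]])

```text
clock: 10.85
position: [0.5954, 0.197, 0.0217]
tool_rot: [-3.142, -0.003, -0.0]
ft_force: [0.4, -0.0, 1.6]
opening: 0.0148
grasp_force: 30.0
```

Request:
move_arm(steps=[[[0,0,-3],0,1],[[0,0,-4],0,1],[[0,0,-4],0,1],[[0.57,3.8,0],0,1],[[0.57,3.8,0],0,1],[[0.57,3.8,0],0,1],[[0.57,3.75,0],0,1],[[0,0,0],0,1],[[0,0,0],0,1],[[0,0,0],0,1],[[0,0,0],0,1],[[0,0,3],0,1],[[0,0,2.5],0,1],[[0,0,0],0,1],[[0,0,0],0,1],[[0,0,0],0,1],[[0,0,0],0,1]])

```text
clock: 12.27
position: [0.6196, 0.0461, 0.0781]
tool_rot: [3.141, 0.004, 0.005]
ft_force: [0.2, 1.4, 0.1]
opening: 0.0151
grasp_force: 30.0
```

Request:
move_arm(steps=[[[-0.16,0.05,0],0,1],[[0,0,0.7],0,1],[[0,0,0.7],0,1],[[0,0,0],0,1],[[0,0,0],0,1],[[0,0,0],0,1]])

```text
clock: 12.77
position: [0.618, 0.0451, 0.0628]
tool_rot: [-3.141, -0.002, -0.004]
ft_force: [3.6, 1.1, -0.4]
opening: 0.0152
grasp_force: 30.0
```

Request:
move_arm(steps=[[[0,0,0],0,0.55],[[0,0,0],0,0.55],[[0,0,0],0,0.55],[[0,0,0],0,0.55],[[0,0,0],0,0.55],[[0,0,-3],0,0.55],[[0,0,-3.7],0,0.55],[[-0.45,-3.85,0],0,0.55],[[-0.45,-3.85,0],0,0.55],[[-0.45,-3.85,0],0,0.55],[[-0.45,-3.85,0],0,0.55],[[-0.45,-3.85,0],0,0.55],[[-0.45,-3.85,0],0,0.55],[[-0.45,-3.85,0],0,0.55],[[-0.45,-3.85,0],0,0.55],[[0,0,0],0,0.55],[[0,0,0],0,0.55],[[0,0,0],0,0.55],[[0,0,0],0,0.55],[[0,0,0],0,0.55]])

```text
clock: 14.43
position: [0.5806, 0.3511, 0.1294]
tool_rot: [3.141, -0.001, -0.001]
ft_force: [-0.5, 0.6, -0.6]
opening: 0.0394
grasp_force: 0.0
```

```bash
python3 - <<'E'
from h import *
to(.582,.3535,.0205,0);caps()
T=cloud(grab("top"));
for n,c in(("b1",(.4943,.0387)),("b5",(.6172,.0456))):
    Q=T[np.hypot(T[...,0]-c[0],T[...,1]-c[1])<.035];b=Q[(Q[:,2]>.071)&(Q[:,2]<.09)];fl=Q[(Q[:,2]>.054)];print(n,b.mean(0),len(b),cv2.minEnclosingCircle(fl[:,:2].astype(np.float32)))
E
```

```text
pos [0.5806 0.3511 0.1294] yaw -0.0 d(cm) [ 0.15 -0.24 10.89] turn -0.0 t 14.4 F [-0.5  0.6 -0.6] open 0.0394 q6 1.95
cap? flange [0.68   0.6684] r 0.0588 boss [0.6767 0.6289] 1977
cap? flange [0.5815 0.3537] r 0.0233 boss [0.5823 0.3538] 392
b1 [0.49318617 0.03912832 0.07530551] 47 ((0.4934587776660919, 0.039316050708293915), 0.022796526551246643)
b5 [0.61756773 0.04669606 0.07547839] 52 ((0.6174777746200562, 0.04673926159739494), 0.023017210885882378)
```

Both caps sit loosely in bores 1 and 5, boss tops at 75 mm. Picking the third.

Request:
move_arm(steps=[[[0.12,-0.26,3],0,0.55],[[0,0,3],0,0.55],[[0,0,2.5],0,0.55],[[0,0,0],0,0.55],[[0,0,0],0,0.55],[[0,0,1.3],0,0.55],[[0,0,1.1],0,0.55],[[0,0,0],0,0.55],[[0,0,0],0,0.55],[[0,0,0],0,0.55],[[0,0,0],0,1],[[0,0,0],0,1],[[0,0,0],0,1],[[0,0,0],0,1],[[0,0,0],0,1],[[0,0,0],0,1],[[0,0,0],0,1],[[0,0,0],0,1]])

```text
clock: 16.03
position: [0.5815, 0.3556, 0.0207]
tool_rot: [-3.142, -0.003, -0.0]
ft_force: [-0.0, -1.1, 1.9]
opening: 0.0146
grasp_force: 30.0
```

Request:
move_arm(steps=[[[0,0,-3],0,1],[[0,0,-4],0,1],[[0,0,-4],0,1],[[-0.33,3.92,0],0,1],[[-0.33,3.92,0],0,1],[[-0.33,3.92,0],0,1],[[-0.33,3.92,0],0,1],[[-0.33,3.92,0],0,1],[[-0.33,3.92,0],0,1],[[-0.33,3.92,0],0,1],[[-0.33,3.92,0],0,1],[[0,0,0],0,1],[[0,0,0],0,1],[[0,0,0],0,1],[[0,0,2.5],0,1],[[0,0,2.2],0,1],[[0,0,0],0,1],[[0,0,0],0,1],[[0,0,0],0,1],[[0,0,0],0,1]])

```text
clock: 17.7
position: [0.5566, 0.0426, 0.0846]
tool_rot: [3.141, 0.005, 0.004]
ft_force: [0.4, -0.2, -1.1]
opening: 0.015
grasp_force: 30.0
```

Request:
move_arm(steps=[[[-0.12,0.05,0.7],0,1],[[0,0,0.7],0,1],[[0,0,0.7],0,1],[[0,0,0],0,1],[[0,0,0],0,1],[[0,0,0],0,1],[[0,0,0],0,1]])

```text
clock: 18.28
position: [0.5547, 0.0414, 0.0626]
tool_rot: [-3.142, -0.003, -0.001]
ft_force: [1.6, 0.5, 0.3]
opening: 0.0146
grasp_force: 30.0
```

Request:
move_arm(steps=[[[0,0,0],0,0.55],[[0,0,0],0,0.55],[[0,0,0],0,0.55],[[0,0,0],0,0.55],[[0,0,0],0,0.55],[[0,0,-3],0,0.55],[[0,0,-3.7],0,0.55],[[-0.73,-4.05,0],0,0.55],[[-0.73,-4.05,0],0,0.55],[[-0.73,-4.05,0],0,0.55],[[-0.73,-4.05,0],0,0.55],[[-0.73,-4.05,0],0,0.55],[[-0.73,-4.05,0],0,0.55],[[-0.73,-4.05,0],0,0.55],[[-0.73,-4.05,0],0,0.55],[[0,0,0],0,0.55],[[0,0,0],0,0.55],[[0,0,0],0,0.55],[[0,0,0],0,0.55],[[0,0,0],0,0.55]])

```text
clock: 19.95
position: [0.4958, 0.3636, 0.1294]
tool_rot: [3.141, -0.001, -0.001]
ft_force: [0.3, -0.5, -0.3]
opening: 0.0391
grasp_force: 0.0
```

```bash
python3 - <<'E'
from h import *
to(.4963,.3642,.0205,0);caps()
E
```

```text
pos [0.4958 0.3636 0.1294] yaw -0.001 d(cm) [ 0.05 -0.07 10.89] turn -0.001 t 19.9 F [ 0.3 -0.5 -0.3] open 0.0391 q6 2.02
cap? flange [0.6737 0.6645] r 0.0574 boss [0.6736 0.635 ] 2846
cap? flange [0.4966 0.3638] r 0.0232 boss [0.4971 0.3639] 395
cap? flange [0.4874 0.6423] r 0.0624 boss [0.5048 0.5996] 1001
cap? flange [0.4849 0.6424] r 0.0594 boss [0.4895 0.6435] 1443
```

Request:
move_arm(steps=[[[0.1,-0.04,3],0,0.55],[[0,0,3],0,0.55],[[0,0,2.5],0,0.55],[[0,0,0],0,0.55],[[0,0,0],0,0.55],[[0,0,1.3],0,0.55],[[0,0,1.1],0,0.55],[[0,0,0],0,0.55],[[0,0,0],0,0.55],[[0,0,0],0,0.55],[[0,0,0],0,1],[[0,0,0],0,1],[[0,0,0],0,1],[[0,0,0],0,1],[[0,0,0],0,1],[[0,0,0],0,1],[[0,0,0],0,1],[[0,0,0],0,1]])

```text
clock: 21.5
position: [0.4965, 0.3657, 0.0207]
tool_rot: [-3.141, -0.003, -0.0]
ft_force: [-0.5, -0.9, 1.6]
opening: 0.0149
grasp_force: 30.0
```

Request:
move_arm(steps=[[[0,0,-3],0,1],[[0,0,-4],0,1],[[0,0,-4],0,1],[[1.24,3.81,0],0,1],[[1.24,3.81,0],0,1],[[1.24,3.81,0],0,1],[[1.24,3.81,0],0,1],[[1.24,3.81,0],0,1],[[1.24,3.81,0],0,1],[[1.24,3.81,0],0,1],[[1.24,3.81,0],0,1],[[1.24,3.81,0],0,1],[[1.24,3.81,0],0,1],[[0,0,0],0,1],[[0,0,0],0,1],[[0,0,2.5],0,1],[[0,0,2.2],0,1],[[0,0,0],0,1],[[0,0,0],0,1],[[0,0,0],0,1]])

```text
clock: 23.17
position: [0.6212, -0.014, 0.0841]
tool_rot: [-3.142, -0.005, -0.001]
ft_force: [0.5, 0.2, -0.2]
opening: 0.0144
grasp_force: 30.0
```

Request:
move_arm(steps=[[[-0.03,0.13,0.7],0,1],[[0,0,0.7],0,1],[[0,0,0.7],0,1],[[0,0,0],0,1],[[0,0,0],0,1],[[0,0,0],0,1],[[0,0,0],0,1]])

```text
clock: 23.75
position: [0.6206, -0.0164, 0.0626]
tool_rot: [-3.142, -0.003, 0.001]
ft_force: [-0.2, 0.3, -1.4]
opening: 0.0148
grasp_force: 30.0
```

Request:
move_arm(steps=[[[0,0,0],0,0.55],[[0,0,0],0,0.55],[[0,0,0],0,0.55],[[0,0,0],0,0.55],[[0,0,-3],0,0.55],[[0,0,-3.7],0,0.55],[[-1.97,-3.38,0],0,0.55],[[-1.97,-3.38,0],0,0.55],[[-1.97,-3.38,0],0,0.55],[[-1.97,-3.38,0],0,0.55],[[-1.97,-3.38,0],0,0.55],[[-1.97,-3.38,0],0,0.55],[[-1.97,-3.38,0],0,0.55],[[-1.97,-3.38,0],0,0.55],[[-1.97,-3.38,0],0,0.55],[[-1.97,-3.38,0],0,0.55],[[-1.97,-3.38,0],0,0.55],[[0,0,0],0,0.55],[[0,0,0],0,0.55],[[0,0,0],0,0.55]])

```text
clock: 25.42
position: [0.4035, 0.355, 0.1296]
tool_rot: [3.141, 0.005, 0.001]
ft_force: [0.2, 0.2, -0.1]
opening: 0.0397
grasp_force: 0.0
```

```bash
python3 - <<'E'
from h import *
to(.404,.356,.0205,0);caps();to(.404,.356,.0205,0)
E
```

```text
pos [0.4035 0.355  0.1296] yaw 0.003 d(cm) [ 0.05 -0.1  10.91] turn 0.003 t 25.4 F [ 0.2  0.2 -0.1] open 0.0397 q6 2.08
cap? flange [0.6283 0.6644] r 0.0246 boss [0.627  0.6536] 175
cap? flange [0.4399 0.641 ] r 0.0949 boss [0.4456 0.6159] 5993
cap? flange [0.4489 0.2728] r 0.0155 boss [0.4493 0.2736] 1340
cap? flange [0.4042 0.3552] r 0.0233 boss [0.4049 0.3552] 393
cap? flange [0.3941 0.2028] r 0.0235 boss [0.394  0.2041] 294
pos [0.404  0.3544 0.1296] yaw 0.001 d(cm) [-0.   -0.16 10.91] turn 0.001 t 25.5 F [-0.4  0.7  0.1] open 0.0396 q6 2.08
```

Request:
move_arm(steps=[[[0.05,-0.02,3],0,0.55],[[0,0,3],0,0.55],[[0,0,2.5],0,0.55],[[0,0,0],0,0.55],[[0,0,0],0,0.55],[[0,0,1.3],0,0.55],[[0,0,1.1],0,0.55],[[0,0,0],0,0.55],[[0,0,0],0,0.55],[[0,0,0],0,0.55],[[0,0,0],0,1],[[0,0,0],0,1],[[0,0,0],0,1],[[0,0,0],0,1],[[0,0,0],0,1],[[0,0,0],0,1],[[0,0,0],0,1],[[0,0,0],0,1]])

```text
clock: 26.97
position: [0.404, 0.3553, 0.0207]
tool_rot: [-3.141, -0.003, -0.0]
ft_force: [0.2, 0.3, 2.3]
opening: 0.0148
grasp_force: 30.0
```

Request:
move_arm(steps=[[[0,0,-3],0,1],[[0,0,-4],0,1],[[0,0,-4],0,1],[[1.55,3.75,0],0,1],[[1.55,3.75,0],0,1],[[1.55,3.75,0],0,1],[[1.55,3.75,0],0,1],[[1.55,3.75,0],0,1],[[1.55,3.75,0],0,1],[[1.55,3.75,0],0,1],[[1.55,3.75,0],0,1],[[1.55,3.75,0],0,1],[[1.55,3.75,0],0,1],[[0,0,0],0,1],[[0,0,0],0,1],[[0,0,2.5],0,1],[[0,0,2.2],0,1],[[0,0,0],0,1],[[0,0,0],0,1],[[0,0,0],0,1]])

```text
clock: 28.63
position: [0.5595, -0.0185, 0.084]
tool_rot: [-3.141, -0.005, -0.0]
ft_force: [1.0, -0.2, -0.3]
opening: 0.0149
grasp_force: 30.0
```

Request:
move_arm(steps=[[[-0.05,0.05,0.7],0,1],[[0,0,0.7],0,1],[[0,0,0.7],0,1],[[0,0,0],0,1],[[0,0,0],0,1],[[0,0,0],0,1],[[0,0,0],0,1]])

```text
clock: 29.22
position: [0.5591, -0.0201, 0.0626]
tool_rot: [3.142, 0.003, 0.0]
ft_force: [0.5, -0.1, -0.4]
opening: 0.0146
grasp_force: 30.0
```

Request:
move_arm(steps=[[[0,0,0],0,0.55],[[0,0,0],0,0.55],[[0,0,0],0,0.55],[[0,0,0],0,0.55],[[0,0,-3],0,0.55],[[0,0,-3.7],0,0.55],[[-2.36,-3.19,0],0,0.55],[[-2.36,-3.19,0],0,0.55],[[-2.36,-3.19,0],0,0.55],[[-2.36,-3.19,0],0,0.55],[[-2.36,-3.19,0],0,0.55],[[-2.36,-3.19,0],0,0.55],[[-2.36,-3.19,0],0,0.55],[[0,0,0],0,0.55],[[0,0,0],0,0.55],[[0,0,0],0,0.55],[[0,0,0],0,0.55]])

```text
clock: 30.63
position: [0.395, 0.2024, 0.1297]
tool_rot: [-3.141, -0.001, -0.003]
ft_force: [0.6, -0.4, 0.2]
opening: 0.0394
grasp_force: 0.0
```

```bash
python3 - <<'E'
from h import *
caps();to(.394,.203,.0205,0)
E
```

```text
cap? flange [0.449  0.2722] r 0.0154 boss [0.449  0.2712] 1367
cap? flange [0.3936 0.2028] r 0.0231 boss [0.3942 0.2028] 385
bore 1 boss at [0.4935 0.0391 0.0746] n 591
bore 2 boss at [ 0.5587 -0.0181  0.0743] n 490
bore 3 boss at [0.5555 0.0427 0.0745] n 575
pos [0.395  0.2022 0.1296] yaw -0.0 d(cm) [-0.12 -0.08 10.91] turn -0.0 t 30.7 F [-0.3 -0.7  0.7] open 0.0393 q6 1.79
```

Request:
move_arm(steps=[[[-0.08,-0.06,3],0,0.55],[[0,0,3],0,0.55],[[0,0,2.5],0,0.55],[[0,0,0],0,0.55],[[0,0,0],0,0.55],[[0,0,1.3],0,0.55],[[0,0,1.1],0,0.55],[[0,0,0],0,0.55],[[0,0,0],0,0.55],[[0,0,0],0,0.55],[[0,0,0],0,1],[[0,0,0],0,1],[[0,0,0],0,1],[[0,0,0],0,1],[[0,0,0],0,1],[[0,0,0],0,1],[[0,0,0],0,1],[[0,0,0],0,1]])

```text
clock: 32.18
position: [0.3928, 0.2036, 0.0206]
tool_rot: [-3.142, -0.003, -0.0]
ft_force: [0.2, -0.2, 3.6]
opening: 0.0148
grasp_force: 30.0
```

Request:
move_arm(steps=[[[0,0,-3],0,1],[[0,0,-4],0,1],[[0,0,-4],0,1],[[1.48,3.24,0],0,1],[[1.48,3.24,0],0,1],[[1.48,3.24,0],0,1],[[1.48,3.24,0],0,1],[[1.48,3.24,0],0,1],[[1.48,3.24,0],0,1],[[1.48,3.24,0],0,1],[[0,0,0],0,1],[[0,0,0],0,1],[[0,0,0],0,1],[[0,0,2.5],0,1],[[0,0,2.2],0,1],[[0,0,0],0,1],[[0,0,0],0,1],[[0,0,0],0,1]])

```text
clock: 33.68
position: [0.4965, -0.022, 0.084]
tool_rot: [-3.141, -0.005, 0.0]
ft_force: [-0.0, -0.2, -1.1]
opening: 0.0149
grasp_force: 30.0
```

Request:
move_arm(steps=[[[0,0.05,0.7],0,1],[[0,0,0.7],0,1],[[0,0,0.7],0,1],[[0,0,0],0,1],[[0,0,0],0,1],[[0,0,0],0,1],[[0,0,0],0,1]])

```text
clock: 34.27
position: [0.4967, -0.0236, 0.0626]
tool_rot: [3.142, 0.003, 0.0]
ft_force: [0.6, 0.1, -0.4]
opening: 0.0154
grasp_force: 30.0
```

Request:
move_arm(steps=[[[0,0,0],0,0.55],[[0,0,0],0,0.55],[[0,0,0],0,0.55],[[0,0,0],0,0.55],[[0,0,-3],0,0.55],[[0,0,-4],0,0.55],[[0,0,-4],0,0.55],[[0,0,-4],0,0.55],[[0,0,-2],0,0.55],[[-0.33,3.99,0],0,0.5],[[-0.33,3.99,0],0,0.5],[[-0.33,3.99,0],0,0.5],[[-0.33,3.99,0],0,0.5],[[-0.33,3.99,0],0,0.5],[[-0.33,3.99,0],0,0.5]])

```text
clock: 35.52
position: [0.4767, -0.2646, 0.2326]
tool_rot: [-3.142, -0.003, -0.0]
ft_force: [1.7, -0.3, -0.0]
opening: 0.0438
grasp_force: 0.0
```

Request:
move_arm(steps=[[[0,0,0],-0.116,0.5],[[0,0,0],-0.116,0.5],[[0,0,0],-0.116,0.5],[[0,0,0],-0.116,0.5],[[0,0,0],-0.116,0.5],[[0,0,0],-0.116,0.5],[[0,0,0],-0.116,0.5],[[0,0,0],-0.116,0.5],[[0,0,0],-0.116,0.5],[[0,0,0],-0.116,0.5],[[0,0,0],-0.116,0.5],[[0,0,0],0,0.5],[[0,0,0],0,0.5],[[0,0,0],0,0.5],[[0,0,0],0,0.5]])

```text
clock: 36.77
position: [0.4773, -0.2629, 0.2325]
tool_rot: [-2.523, -1.871, -0.0]
ft_force: [0.3, 1.5, 0.7]
opening: 0.0438
grasp_force: 0.0
```

```bash
python3 - <<'E'
from h import *
f=grab("wrist");save("w3.png",f["color"]);W=wcloud(f)
to(.4768,-.2631,.09,1.276)
for lo,hi in((.128,.15),(.07,.127)):
    k=(W[...,2]>lo)&(W[...,2]<hi)&(abs(W[...,0]-.477)<.03)&(abs(W[...,1]+.263)<.03)
    Q=W[k]; print(lo,k.sum(),Q.mean(0) if k.sum() else 0,cv2.minEnclosingCircle(Q[:,:2].astype(np.float32)) if k.sum() else 0)
T=cloud(grab("top"))
for n,c in enumerate([(.4977,-.0228),(.4943,.0387),(.5593,-.0193),(.5558,.0421),(.6208,-.0156),(.6172,.0456)]):
    Q=T[np.hypot(T[...,0]-c[0],T[...,1]-c[1])<.03];b=Q[(Q[:,2]>.069)&(Q[:,2]<.09)];fl=Q[(Q[:,2]>.054)];print(n,np.round(b.mean(0),4),len(b),cv2.minEnclosingCircle(fl[:,:2].astype(np.float32)))
E
```

```text
pos [ 0.4773 -0.2629  0.2325] yaw 1.277 d(cm) [-0.03 -0.04 14.25] turn 0.001 t 36.8 F [-1.   0.2  0.1] open 0.0435 q6 -0.41
0.128 642 [ 0.47665455 -0.26196666  0.13852852] ((0.47667598724365234, -0.26295605301856995), 0.010336901061236858)
0.07 1006 [ 0.47716072 -0.26015342  0.09527336] ((0.4760391116142273, -0.26299744844436646), 0.03531624376773834)
0 [ 0.4971 -0.0219  0.075 ] 50 ((0.4973559081554413, -0.022515062242746353), 0.02274077758193016)
1 [0.4933 0.0392 0.0749] 49 ((0.49347230792045593, 0.039361342787742615), 0.022830095142126083)
2 [ 0.5588 -0.0184  0.0752] 45 ((0.558730959892273, -0.018626432865858078), 0.022892409935593605)
3 [0.5554 0.0429 0.0747] 49 ((0.555502712726593, 0.0432557687163353), 0.022900516167283058)
4 [ 0.6208 -0.0152  0.0745] 51 ((0.6208239793777466, -0.015039554797112942), 0.022893864661455154)
5 [0.6178 0.0467 0.0758] 50 ((0.6171819567680359, 0.04667561128735542), 0.02294907532632351)
```

View pics/w3.png

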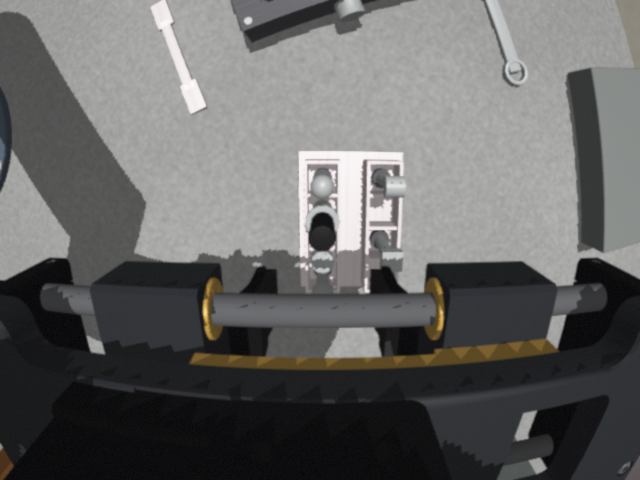

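All six caps are loosely in place, boss tops at 75 mm. The wrist view shows the pusher's black handle at (322,232), centred between the fingers, with the rack square to the gripper. Going down in two stages.

Request:
move_arm(steps=[[[0,-0.05,3],0,0.5],[[0,0,3],0,0.5],[[0,0,2],0,0.5],[[0,0,0],0,0.5],[[0,0,0],0,0.5],[[0,0,0],0,0.5],[[0,0,0],0,0.5]])

```text
clock: 37.45
position: [0.4779, -0.2637, 0.1541]
tool_rot: [2.519, 1.871, 0.001]
ft_force: [-0.3, -0.8, 0.1]
opening: 0.0436
grasp_force: 0.0
```

```bash
python3 - <<'E'
from h import *
to(.4767,-.263,.0865,1.276)
E
```

```text
pos [ 0.4779 -0.2637  0.1541] yaw 1.278 d(cm) [ 0.04 -0.16  6.76] turn 0.002 t 37.5 F [-0.3 -0.8  0.1] open 0.0436 q6 -0.42
```

Request:
move_arm(steps=[[[0.04,-0.12,2.2],0,0.5],[[0,0,2],0,0.5],[[0,0,1.4],0,0.5],[[0,0,0.9],0,0.5],[[0,0,0],0,0.5],[[0,0,0],0,0.5],[[0,0,0],0,0.5],[[0,0,0],0,1],[[0,0,0],0,1],[[0,0,0],0,1],[[0,0,0],0,1],[[0,0,0],0,1],[[0,0,0],0,1],[[0,0,0],0,1],[[0,0,0],0,1]])

```text
clock: 38.7
position: [0.476, -0.2622, 0.0877]
tool_rot: [2.522, 1.873, 0.0]
ft_force: [0.3, 0.5, 2.5]
opening: 0.0192
grasp_force: 30.0
```

Request:
move_arm(steps=[[[0,0,-1],0,1],[[0,0,-2],0,1],[[0,0,-2],0,1],[[0,0,-2],0,1],[[0,0,-2],0,1],[[0,0,-2],0,1],[[0,0,0],0,1],[[0,0,0],0,1],[[0,0,0],0,1],[[0,0,0],0,1]])

```text
clock: 39.53
position: [0.4749, -0.2613, 0.1961]
tool_rot: [-2.519, -1.871, 0.001]
ft_force: [-0.6, -0.7, -1.2]
opening: 0.0193
grasp_force: 30.0
```

```bash
python3 - <<'E'
from h import *
to(.4975,-.0225,.17,1.276)
f=grab("wrist");save("w4.png",f["color"][:320])
E
```

```text
pos [ 0.4749 -0.2613  0.1961] yaw 1.278 d(cm) [23.51 -4.72  2.65] turn 0.002 t 39.5 F [-0.6 -0.7 -1.2] open 0.0193 q6 -0.42
```

View pics/w4.png

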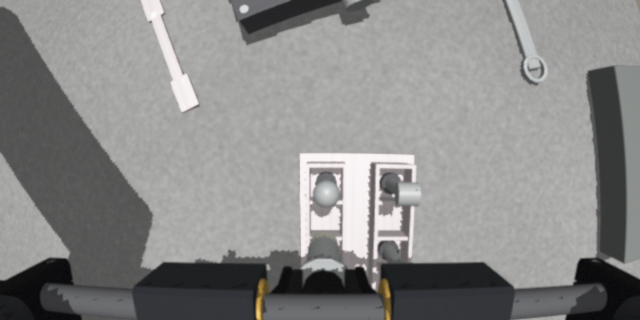

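The pusher is held and its cell is empty, with the neighbouring tools undisturbed. Moving over bore 0.

Request:
move_arm(steps=[[[3.92,-0.79,0],0,1],[[3.92,-0.79,0],0,1],[[3.92,-0.79,0],0,1],[[3.92,-0.79,0],0,1],[[3.92,-0.79,0],0,1],[[3.92,-0.79,0],0,1],[[0,0,0],0,1],[[0,0,0],0,1],[[0,0,1.5],0,1],[[0,0,1.5],0,1],[[0,0,0],0,1],[[0,0,0],0,1],[[0,0,0],0,1],[[0,0,0],0,1]])

```text
clock: 40.75
position: [0.499, -0.0241, 0.1681]
tool_rot: [2.522, 1.871, 0.001]
ft_force: [-0.3, -0.6, -1.3]
opening: 0.0191
grasp_force: 30.0
```

```bash
python3 - <<'E'
from h import *
to(.4975,-.0225,.1537,1.276)
E
```

```text
pos [ 0.499  -0.0241  0.1681] yaw 1.277 d(cm) [ 0.11 -0.19  1.43] turn 0.001 t 40.8 F [-0.3 -0.6 -1.3] open 0.0191 q6 0.02
```

Request:
move_arm(steps=[[[0.11,-0.19,0.6],0,1],[[0,0,0.6],0,1],[[0,0,0],0,1],[[0,0,0.3],0,1],[[0,0,0.3],0,1],[[0,0,0.3],0,1],[[0,0,0.2],0,1],[[0,0,0.1],0,1],[[0,0,0],0,1],[[0,0,0],0,1],[[0,0,0],0,1]])

```text
clock: 41.67
position: [0.4969, -0.0216, 0.1437]
tool_rot: [2.522, 1.873, 0.0]
ft_force: [-0.7, 0.3, 3.6]
opening: 0.0195
grasp_force: 30.0
```

Request:
move_arm(steps=[[[0,0,0.1],0,1],[[0,0,0.1],0,1],[[0,0,0],0,1],[[0,0,0],0,1]])

```text
clock: 42.0
position: [0.4972, -0.0216, 0.1435]
tool_rot: [2.521, 1.873, 0.001]
ft_force: [-3.3, 0.1, 17.9]
opening: 0.0192
grasp_force: 30.0
```

Bore 0 is home: it stopped hard at 18 N. On to bore 1.

Request:
move_arm(steps=[[[0,0,-1.3],0,1],[[0,0,-1.5],0,1],[[0,0,0],0,1],[[2.9,-1.06,0],0,1],[[2.9,-1.06,0],0,1],[[0,0,0],0,1],[[0,0,0],0,1],[[0,0,0],0,1],[[0,0,0],0,1]])

```text
clock: 42.75
position: [0.4934, 0.0393, 0.169]
tool_rot: [2.522, 1.873, -0.001]
ft_force: [-0.5, -0.1, -1.9]
opening: 0.0192
grasp_force: 30.0
```

```bash
python3 - <<'E'
from h import *
to(.494,.039,.1437,1.276)
E
```

```text
pos [0.4934 0.0393 0.169 ] yaw 1.277 d(cm) [-0.01  0.06  2.53] turn 0.001 t 42.8 F [-0.5 -0.1 -1.9] open 0.0192 q6 0.15
```

Request:
move_arm(steps=[[[0,0.05,0.7],0,1],[[0,0,0.6],0,1],[[0,0,0],0,1],[[0,0,0.3],0,1],[[0,0,0.3],0,1],[[0,0,0.3],0,1],[[0,0,0.3],0,1],[[0,0,0.2],0,1],[[0,0,0],0,1],[[0,0,0],0,1],[[0,0,0],0,1]])

```text
clock: 43.67
position: [0.4945, 0.0397, 0.1436]
tool_rot: [2.521, 1.873, 0.002]
ft_force: [-1.3, -0.9, 9.1]
opening: 0.0193
grasp_force: 30.0
```

Request:
move_arm(steps=[[[0,0,0.1],0,1],[[0,0,0],0,1],[[0,0,0],0,1],[[0,0,-1.3],0,1],[[0,0,-1.5],0,1],[[0,0,0],0,1],[[1.06,2.88,0],0,1],[[1.06,2.88,0],0,1],[[0,0,0],0,1],[[0,0,0],0,1],[[0,0,0],0,1],[[0,0,0],0,1]])

```text
clock: 44.67
position: [0.5533, 0.0437, 0.1685]
tool_rot: [-2.52, -1.872, 0.004]
ft_force: [0.2, -0.1, -1.2]
opening: 0.0194
grasp_force: 30.0
```

```bash
python3 - <<'E'
from h import *
to(.5557,.0425,.1437,1.276)
E
```

```text
pos [0.5533 0.0437 0.1685] yaw 1.278 d(cm) [-0.05  0.27  2.47] turn 0.002 t 44.7 F [ 0.2 -0.1 -1.2] open 0.0194 q6 0.17
```

Request:
move_arm(steps=[[[-0.05,0.22,0.7],0,1],[[0,0,0.6],0,1],[[0,0,0],0,1],[[0,0,0.3],0,1],[[0,0,0.3],0,1],[[0,0,0.3],0,1],[[0,0,0.3],0,1],[[0,0,0.2],0,1],[[0,0,0],0,1],[[0,0,0],0,1],[[0,0,0],0,1]])

```text
clock: 45.58
position: [0.5574, 0.0424, 0.1437]
tool_rot: [2.521, 1.873, 0.002]
ft_force: [-2.6, -0.3, 7.7]
opening: 0.0193
grasp_force: 30.0
```

Request:
move_arm(steps=[[[0,0,0.1],0,1],[[0,0,0],0,1],[[0,0,0],0,1],[[0,0,-1.3],0,1],[[0,0,-1.5],0,1],[[0,0,0],0,1],[[1.06,2.88,0],0,1],[[1.06,2.88,0],0,1],[[0,0,0],0,1],[[0,0,0],0,1],[[0,0,0],0,1],[[0,0,0],0,1]])

```text
clock: 46.58
position: [0.6166, 0.0462, 0.1684]
tool_rot: [-2.52, -1.872, 0.004]
ft_force: [-0.5, -0.0, -1.1]
opening: 0.0197
grasp_force: 30.0
```

```bash
python3 - <<'E'
from h import *
to(.6173,.046,.1437,1.276)
E
```

```text
pos [0.6166 0.0462 0.1684] yaw 1.278 d(cm) [-0.    0.08  2.47] turn 0.002 t 46.6 F [-0.5 -0.  -1.1] open 0.0197 q6 0.19
```

Then bore 5 → 4: tool shift of about (-5.79, 2.12).

Request:
move_arm(steps=[[[0,0.05,0.7],0,1],[[0,0,0.6],0,1],[[0,0,0],0,1],[[0,0,0.3],0,1],[[0,0,0.3],0,1],[[0,0,0.3],0,1],[[0,0,0.3],0,1],[[0,0,0.2],0,1],[[0,0,0],0,1],[[0,0,0],0,1],[[0,0,0],0,1]])

```text
clock: 47.5
position: [0.6193, 0.0459, 0.1437]
tool_rot: [2.521, 1.873, 0.002]
ft_force: [-1.0, -0.5, 6.1]
opening: 0.0196
grasp_force: 30.0
```

Request:
move_arm(steps=[[[0,0,0.1],0,1],[[0,0,0],0,1],[[0,0,0],0,1],[[0,0,-1.3],0,1],[[0,0,-1.5],0,1],[[0,0,0],0,1],[[-2.9,1.06,0],0,1],[[-2.9,1.06,0],0,1],[[0,0,0],0,1],[[0,0,0],0,1],[[0,0,0],0,1],[[0,0,0],0,1]])

```text
clock: 48.5
position: [0.6217, -0.0148, 0.1688]
tool_rot: [-2.52, -1.873, 0.001]
ft_force: [-0.3, -0.4, -1.7]
opening: 0.0193
grasp_force: 30.0
```

```bash
python3 - <<'E'
from h import *
to(.6208,-.0155,.1437,1.276)
E
```

```text
pos [ 0.6217 -0.0148  0.1688] yaw 1.278 d(cm) [-0.09 -0.07  2.51] turn 0.002 t 48.5 F [-0.3 -0.4 -1.7] open 0.0193 q6 0.09
```

Push at bore 4, then bore 4 → 2: (-2.12, -5.79).

Request:
move_arm(steps=[[[-0.07,-0.08,0.7],0,1],[[0,0,0.6],0,1],[[0,0,0],0,1],[[0,0,0.3],0,1],[[0,0,0.3],0,1],[[0,0,0.3],0,1],[[0,0,0.3],0,1],[[0,0,0.2],0,1],[[0,0,0],0,1],[[0,0,0],0,1],[[0,0,0],0,1]])

```text
clock: 49.42
position: [0.622, -0.0161, 0.1437]
tool_rot: [2.521, 1.873, 0.002]
ft_force: [-0.7, 0.5, 5.8]
opening: 0.0194
grasp_force: 30.0
```

Request:
move_arm(steps=[[[0,0,0.1],0,1],[[0,0,0],0,1],[[0,0,0],0,1],[[0,0,-1.3],0,1],[[0,0,-1.5],0,1],[[0,0,0],0,1],[[-1.06,-2.9,0],0,1],[[-1.06,-2.9,0],0,1],[[0,0,0],0,1],[[0,0,0],0,1],[[0,0,0],0,1],[[0,0,0],0,1]])

```text
clock: 50.42
position: [0.5612, -0.02, 0.1694]
tool_rot: [2.521, 1.872, 0.002]
ft_force: [-0.9, 0.5, -1.3]
opening: 0.0195
grasp_force: 30.0
```

```bash
python3 - <<'E'
from h import *
to(.559,-.019,.1437,1.276)
E
```

```text
pos [ 0.5612 -0.02    0.1694] yaw 1.278 d(cm) [ 0.03 -0.25  2.57] turn 0.002 t 50.4 F [-0.9  0.5 -1.3] open 0.0195 q6 0.06
```

Request:
move_arm(steps=[[[0.03,-0.22,0.7],0,1],[[0,0,0.6],0,1],[[0,0,0],0,1],[[0,0,0.3],0,1],[[0,0,0.3],0,1],[[0,0,0.3],0,1],[[0,0,0.3],0,1],[[0,0,0.2],0,1],[[0,0,0],0,1],[[0,0,0],0,1],[[0,0,0],0,1]])

```text
clock: 51.33
position: [0.5584, -0.0189, 0.1437]
tool_rot: [2.521, 1.873, 0.002]
ft_force: [-1.1, 0.3, 6.8]
opening: 0.0194
grasp_force: 30.0
```

Request:
move_arm(steps=[[[0,0,0.1],0,1],[[0,0,0],0,1],[[0,0,0],0,1],[[0,0,-1.5],0,1],[[0,0,-2],0,1],[[0,0,-2],0,1],[[0,0,0],0,1],[[0,0,0],0,1],[[0,0,0],0,1]])

```text
clock: 52.08
position: [0.5568, -0.0186, 0.1954]
tool_rot: [-2.521, -1.873, 0.002]
ft_force: [-0.6, -0.3, -1.3]
opening: 0.0193
grasp_force: 30.0
```

```bash
python3 - <<'E'
from h import *
to(.476,-.2622,.2,1.276)
T=cloud(grab("top"))
for n,c in enumerate([(.4977,-.0228),(.4943,.0387),(.5593,-.0193),(.5558,.0421),(.6208,-.0156),(.6172,.0456)]):
    Q=T[np.hypot(T[...,0]-c[0],T[...,1]-c[1])<.012];b=Q[(Q[:,2]>.055)&(Q[:,2]<.08)];print(n,np.round(np.median(b[:,2]),4),np.round(np.percentile(b[:,2],90),4),len(b))
E
```

```text
pos [ 0.5568 -0.0186  0.1954] yaw 1.278 d(cm) [-25.66  -0.7   -0.45] turn 0.002 t 52.1 F [-0.6 -0.3 -1.3] open 0.0193 q6 0.06
  return _methods._mean(a, axis=axis, dtype=dtype,
  ret = ret.dtype.type(ret / rcount)
Traceback (most recent call last):
IndexError: index -1 is out of bounds for axis 0 with size 0
```

Request:
move_arm(steps=[[[-3.66,-0.1,0],0,1],[[-3.66,-0.1,0],0,1],[[-3.66,-0.1,0],0,1],[[-3.66,-0.1,0],0,1],[[-3.66,-0.1,0],0,1],[[-3.66,-0.1,0],0,1],[[-3.66,-0.1,0],0,1],[[0,0,0],0,1],[[0,0,0],0,1],[[0,0,0],0,1],[[0,0,0],0,1],[[0,0,0],0,1]])

```text
clock: 53.13
position: [0.477, -0.2603, 0.196]
tool_rot: [-2.519, -1.875, 0.0]
ft_force: [-0.8, -0.4, -1.7]
opening: 0.0195
grasp_force: 30.0
```

```bash
python3 - <<'E'
from h import *
to(.4762,-.2624,.2,1.276)
f=grab("top");T=cloud(f);w=grab("wrist")
for n,c in enumerate([(.4977,-.0228),(.4943,.0387),(.5593,-.0193),(.5558,.0421),(.6208,-.0156),(.6172,.0456)]):
    Q=T[np.hypot(T[...,0]-c[0],T[...,1]-c[1])<.012];b=Q[(Q[:,2]>.055)&(Q[:,2]<.08)];print(n,len(b),np.round(np.median(b[:,2]),4),np.round(b[:,2].max(),4))
save("t5.png",np.hstack([cv2.resize(f["color"][170:320,230:380],(320,320)),w["color"][:320,160:480]]))
E
```

```text
pos [ 0.477  -0.2603  0.196 ] yaw 1.28 d(cm) [-0.23 -0.02 -0.4 ] turn 0.004 t 53.1 F [-0.8 -0.4 -1.7] open 0.0195 q6 -0.41
0 53 0.0659 0.0705
1 49 0.0661 0.0702
2 51 0.0659 0.0689
3 50 0.0659 0.0704
4 52 0.0661 0.0711
5 53 0.0656 0.0704
```

View pics/t5.png

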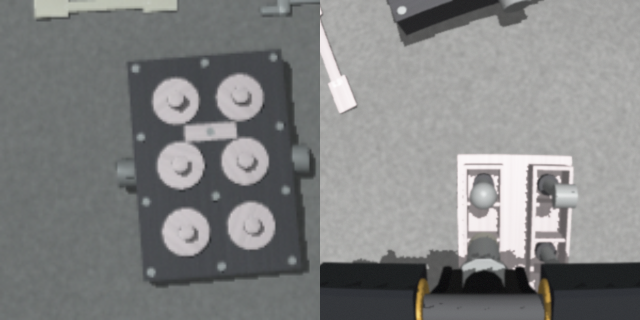

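All six caps are home: boss tops at about 66 mm, flanges flat in the left half. In the right half the pusher hangs over its own cell. Lowering it.

Request:
move_arm(steps=[[[-0.2,0,1],0,1],[[0,0,1.5],0,1],[[0,0,1],0,1],[[0,0,0],0,1],[[0,0,0],0,1],[[0,0,0],0,1],[[0,0,0],0,1],[[0,0,0],0,1]])

```text
clock: 53.9
position: [0.4768, -0.2642, 0.1621]
tool_rot: [2.521, 1.873, 0.0]
ft_force: [0.6, -0.7, -0.5]
opening: 0.0194
grasp_force: 30.0
```

```bash
python3 - <<'E'
from h import *
to(.4762,-.2624,.088,1.276)
E
```

```text
pos [ 0.4768 -0.2642  0.1621] yaw 1.278 d(cm) [ 0.16 -0.12  7.41] turn 0.002 t 53.9 F [ 0.6 -0.7 -0.5] open 0.0194 q6 -0.42
```

Request:
move_arm(steps=[[[0.1,-0.08,1.2],0,1],[[0,0,1.2],0,1],[[0,0,1.2],0,1],[[0,0,1.2],0,1],[[0,0,1],0,1],[[0,0,0.8],0,1],[[0,0,0.4],0,1],[[0,0,0.2],0,1],[[0,0,0],0,1],[[0,0,0],0,1],[[0,0,0],0,1],[[0,0,0],0,1]])

```text
clock: 54.9
position: [0.4763, -0.263, 0.09]
tool_rot: [2.521, 1.873, 0.0]
ft_force: [-0.9, 0.0, -1.7]
opening: 0.0196
grasp_force: 30.0
```

Request:
move_arm(steps=[[[0,0,0.12],0,1],[[0,0,0.1],0,1],[[0,0,0],0,1],[[0,0,0],0,1],[[0,0,0],0,0.5],[[0,0,0],0,0.5],[[0,0,0],0,0.5],[[0,0,0],0,0.5],[[0,0,0],0,0.5],[[0,0,0],0,0.5],[[0,0,-1.5],0,0.5],[[0,0,-3],0,0.5],[[0,0,-4],0,0.5],[[0,0,-4],0,0.5],[[0,0,-2],0,0.5],[[0,0,0],0,0.5],[[0,0,0],0,0.5],[[0,0,0],0,0.5]])

```text
clock: 56.4
position: [0.4751, -0.2621, 0.2313]
tool_rot: [-2.52, -1.872, 0.001]
ft_force: [-0.3, -0.7, -0.4]
opening: 0.0437
grasp_force: 0.0
```

```bash
python3 - <<'E'
from h import *
w=grab("wrist");W=wcloud(w);f=grab("top")
k=(W[...,2]>.128)&(W[...,2]<.15)&(abs(W[...,0]-.477)<.03)&(abs(W[...,1]+.263)<.03)
print(k.sum(),W[k].mean(0),cv2.minEnclosingCircle(W[k][:,:2].astype(np.float32)))
save("f6.png",np.hstack([f["color"][100:420,100:420],w["color"][:320,160:480]]))
E
```

```text
643 [ 0.47619237 -0.26238437  0.13841904] ((0.475536048412323, -0.26328879594802856), 0.010324313305318356)
```

View pics/f6.png

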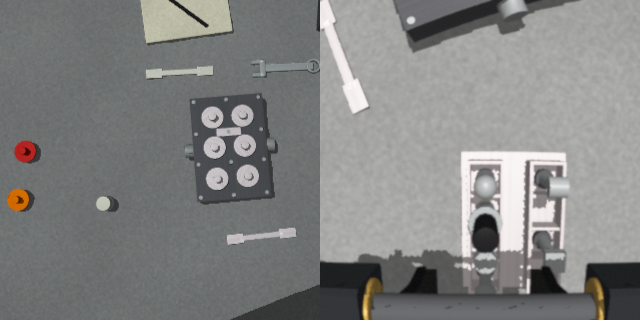

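The left half shows six caps home in the block and no white cap left on the bench; jar, test pieces, wrench and look-alikes are in place. The right half shows the pusher upright in its own cell, its top within 1 mm of where it was, and the gripper clear. Handing in.

```bash
python3 -c "
from station import env
print(env.finish_job())"
```

```text
the job is handed in; nothing more can be done
None
```

The job is handed in: all six caps are pressed home in the grip body and the pusher stands upright in its own rack cell, both checked on camera, but the hand-in gave no verdict.

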